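# Load a filter housing into the welding nest and clamp it

## Robot

A 6-joint arm with a two-finger parallel gripper is mounted at the origin on the work surface. World frame = base frame: x ahead of the robot, y to its left, z up, the work surface at z = 0. Lengths are in mm, angles in rad, forces in N, time in s.
With the tool pointing down it reaches from about 350 to 975 mm from the base axis. Payload 7.1 kg.
Tool frame: the origin (TCP) lies between the finger pads; the fingertips stand 8 mm ahead of it and the grasp point (between the pads) lies 11 mm behind it; x points along the fingers, y is the direction in which the jaws open and shut, and the axes are right-handed (so a half turn about x gives the same grasp; the last joint's range is limited). The gripper opens to 88 mm and grips with 3 to 60 N. Pads are 20 mm wide; open, the fingers measure 115 mm over their backs; the gripper's body (75 mm by 178 mm) begins 61 mm behind the grasp point.
Start: joints at [-1.352, 0.423, 1.63, -0, 1.089, -0.019], TCP at [147.247, -607.39, 230.675] pointing down, gripper open.
Joint ranges: [-3, 3], [-0.9, 2.11], [0.09, 2.58], [-1.31, 4.45], [0.11, 2.69], [-2.54, 2.54]. Speed limits (rad/s): [2.39, 2.39, 3.01, 3.14, 3.14, 3.14].

## Interface

Orientations are given as a rotation vector (axis times angle).
In Python, from workcell import ctrl gives the robot as it stands.
- The arm moves only by the tool apply_moves, never from a script. Its argument "increments" is a list of rows, each an object with "gripper": the opening in per cent of the stroke, from 0 (shut) to 100 (fully open); "delta_pos": the shift along the tool's x, y, z in cm, a list of three; "dr": the turn, a rotation vector about the tool's x, y, z in rad, a list of three. In form: [{"gripper": gripper, "delta_pos": [dx, dy, dz], "dr": [ax, ay, az]}, ...]. A call has exactly 5 rows; each row shifts and turns the commanded pose from where the row before left it, along the tool's axes as they then stand; what a row does not reach is not made up. A row lasts 1/12 s, in which the tool goes at most 41.7 mm and 7.16 degrees, less where a joint would pass 70% of its speed; a pose out of reach is approached as far as the arm can. A call with a gripper value outside its range is refused whole. The fingers move at their own pace and stop on an object; the grip force is fixed at half the most. Time passes only in rows, so rows that do not move let the fingers close, or fill a call up. It gives the time, the measured TCP pose, the force and the opening at its end, in the units of the state.
- ctrl.get_obs(): the state, without advancing time (a new reading comes with each control period).
- ctrl.get_image(name): name is "side" or "top"; returns a dict with "img" (400x640x3 uint8, red, green, blue), "range_z" (400x640 float32, mm along the optical axis (not along the pixel's ray), 0 where there is no reading), "mtx" (3x3 intrinsics, pixels), "k1" (the pictures are not rectified: a ray, as slopes to the right and down, at radius r is drawn at 1 + k1 r^2 times it, then the intrinsics apply), "rvec" (rotation vector, rad) and "tvec" (3), from world to camera coordinates, as OpenCV has them. Camera axes: x right, y down, z forward; pixel columns grow to the right and rows downward; lengths in mm; the calibration is good to about 2 mm. A picture is of the moment at which its call begins.
- ctrl.close_job(): hands the job in, once; it reports no verdict.
The state is a dict: "t": time; "qpos": joint angles; "qvel": joint speeds; "joint_torque": joint torques, N m; "ee_pos": TCP position; "orientation": TCP orientation; "ft_force": force on the tool from outside, world axes, zero at the start; "moment": the same for the moment, N m; "width": finger opening in mm.
Only numpy, scipy, OpenCV 4.12 (cv2) and the standard library are available. Lean on these libraries where they do the work, as an engineer would, in place of code of your own. Each camera call takes 0.05 s, during which the arm holds its last target. There are 200 camera calls.

## Task

Take the filter housing with the orange cap, which stands upright on the bench, and gently lay it on its side in the two black V blocks of the welding fixture, its plain end up against the blue end stop and its orange cap at the open end. Let go of it, then swing the red-knobbed clamp arm fully across, so that it lies square over the housing. Do not drop or throw the housing, and leave the green-capped housing and the other things on the bench alone.

Things in the scene. Friction and masses are not known exactly. Their poses are not given: they have to be found in the camera images.
- orange_housing: loose filter housing to load, upright at the start: grey cylinder 42 mm in diameter, 140 mm tall including an 18 mm orange cap of the same diameter on top, plus a 12 mm diameter, 12 mm tall orange nozzle on the cap (152 mm in all); about 0.2 kg. Origin: centre of its plain end (underside); z runs along the cylinder towards the cap
- orange_housing_mid (a point): point on the orange housing's axis, 70 mm from its plain end
- orange_housing_cap (a point): point on the orange housing's axis at the flat top of the cap, 140 mm from its plain end (foot of the nozzle)
- green_housing: another loose housing, same shape and size but with a green cap, standing upright; origin at the centre of its underside, z up. To be left alone
- fixture: fixed welding fixture: aluminium plate 200 mm (x) by 160 mm (y), 15 mm thick, with V blocks, end stop and clamp post on it. Origin at bench height on the nest's centre line, below point nest; the plate spans x = -95 to 105 mm. Its x axis runs along the nest towards the blue end stop, roughly from the robot's right to its left; -x is the open end; z up
- nest (a point): centre of the nest, 60 mm above the bench, axes as the fixture's. A housing laid against the end stop has its axis along x through it, orange_housing_mid on it, plain end to +x. Two black V blocks (90 degrees, open upward, 14 mm thick along x, 51 mm wide, top 52 mm above the bench) stand at x = -50 and +46 mm from here, with free space between them down to the plate
- end_stop (a point): middle of the face of the blue end stop that a seated housing's plain end touches: 70 mm from nest along the fixture's x, 60 mm above the bench. The stop is 50 mm wide, 16 mm thick, its top 70 mm above the bench
- clamp (a joint): angle in rad of the clamp arm about its upright pivot: 0 = fully across, at its stop, square over the nest; grows as it swings away (clockwise from above) up to 2.0; 1.25 to 1.85 at the start. The arm is a dark steel bar 18 mm wide, 10 mm thick, reaching 68 mm from the pivot, underside 85 mm above the bench (4 mm over a seated housing); it turns easily and stays where left
- clamp_knob (a point): point on the axis of the upright red knob (22 mm in diameter, 40 mm tall, 95 to 135 mm above the bench) on the clamp arm, 119 mm above the bench, 62 mm from the pivot axis; with the arm at angle q it lies at fixture x = 45 + 62 sin q, y = -62 + 62 cos q mm
- clamp_pivot (a point): point on the pivot axis of the clamp arm, 119 mm above the bench, at fixture x = 45, y = -62 mm (the side of the nest far from the robot); the steel post below it is 16 mm in diameter (foot collar 26 mm)
- screwdriver: screwdriver with a red handle, 200 mm long, lying on the bench; origin under its middle, x along it. To be left alone
- tumbler: red drinking tumbler, 80 mm in diameter, 170 mm tall, standing; origin at the centre of its underside. To be left alone
- frames: stack of three black square plastic frames, 90 by 90 by 25 mm; origin at the centre of its underside. To be left alone

How it is judged:
By the outcome, as a careful person would: the job done as asked, in the order asked, and still so for the second after the job is handed in, with the robot touching nothing.
It also fails if it takes over 58 s, if anything falls off the work surface, if the arm or the gripper's body presses on something with over 40 N, if the wrist force passes 120 N, or if a joint passes its speed limit or range.

## Working session

There is one attempt and no reset: what is moved stays moved. The work goes in short steps, Python scripts to look and compute and a tool call to move; the robot and the scene stay as the last step left them, time stands still between calls to the robot, and variables do not carry over. Pictures are saved under pics/ and viewed, about 8 in all and at most 12, crops included, and the job is handed in when it is done.

Besides the shell and the picture viewer there is one more tool, called after "Request:" as a command line: name --argument value ..., lists and objects as JSON in quotes. apply_moves: Moves the arm, as the interface text tells. Its arguments: {"type":"object","properties":{"increments":{"type":"array","items":{"type":"object","properties":{"gripper":{"type":"number"},"delta_pos":{"type":"array","items":{"type":"number"}},"dr":{"type":"array","items":{"type":"number"}}}}}},"required":["increments"]}

```bash
ls; mkdir -p pics
cat > h.py <<'E'
import numpy as np, cv2
from scipy.spatial.transform import Rotation as R
from workcell import ctrl
def look(n,save=None):
    d=ctrl.get_image(n)
    np.savez('%s.npz'%n,**d)
    if save: cv2.imwrite('pics/'+save,cv2.cvtColor(d['img'],cv2.COLOR_RGB2BGR))
    return d
def cloud(d):
    K=np.array(d['mtx']);k=float(d['k1']);v,u=np.mgrid[:400,:640]
    D=np.array([k,0,0,0,0.])
    s=cv2.undistortPoints(np.stack([u,v],-1).reshape(-1,1,2).astype(np.float32),K,D).reshape(400,640,2)
    z=d['range_z'];c=np.dstack([s*z[...,None],z])
    Rm=cv2.Rodrigues(np.array(d['rvec'],float))[0]
    w=(c-np.array(d['tvec']).reshape(3))@Rm
    w[z==0]=np.nan
    return w
E
python3 - <<'E'
from h import *
for n in('side','top'):
    d=look(n,n+'0.png');Rm=cv2.Rodrigues(np.array(d['rvec'],float))[0];print(n,-Rm.T@np.array(d['tvec']).ravel(),Rm[2],d['k1'],d['mtx'])
o=ctrl.get_obs();print(o)
E
```

```text
pics
side [ 157.60525689 1020.57598931  807.61251648] [ 0.33497463 -0.77688799 -0.53313886] -0.15219434325979836 [[484.89433471   0.         321.91233391]
 [  0.         484.89433471 206.4758827 ]
 [  0.           0.           1.        ]]
top [ 4.15291223e+02 -7.97642714e-01  1.50397609e+03] [ 0.13331119  0.0265365  -0.9907189 ] -0.029351935572596945 [[476.99210142   0.         311.56928211]
 [  0.         476.99210142 201.43727939]
 [  0.           0.           1.        ]]
{'t': 0.1, 'qpos': array([-1.35198568e+00,  4.23786481e-01,  1.63057914e+00, -1.22503622e-05,
        1.08858905e+00, -1.90110920e-02]), 'qvel': array([ 0.00065734, -0.00039646, -0.00086232,  0.00097578, -0.00115165,
       -0.00197355]), 'joint_torque': array([ 7.28945743e-04, -5.45612419e+01, -2.74325269e+01,  6.45769620e-02,
        1.88031374e-02, -3.57299803e-05]), 'ee_pos': array([ 147.1536645 , -606.94240903,  229.97917229]), 'orientation': array([ 2.09564164,  0.25182941, -2.09595115]), 'ft_force': array([0.20958553, 0.09004186, 0.27095975]), 'moment': array([-0.01426982, -0.03505519, -0.0039679 ]), 'width': 87.70501793184208}
```

View pics/side0.png

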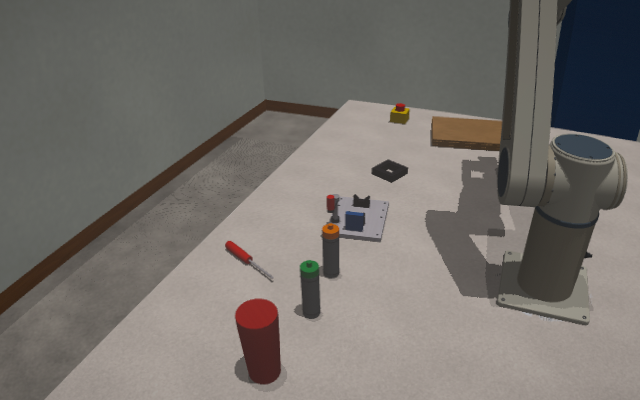

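View pics/top0.png

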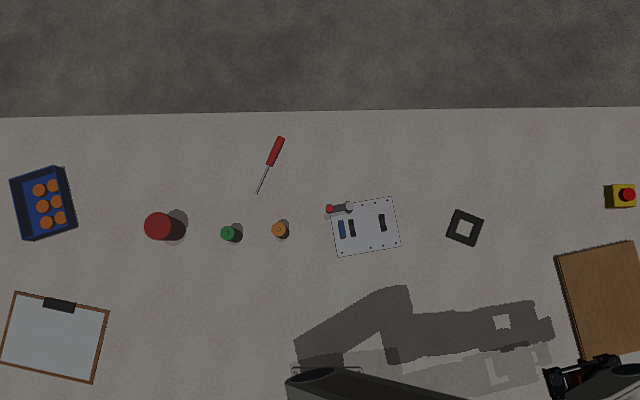

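The side view shows the orange housing at (331,230), the green one at (310,265) and the fixture around (360,215). In the top view the orange housing is at (279,229), the green one at (228,233), the fixture at (365,227) with blue stop (341,229), V blocks (352,228) and (382,222), and the knob at (329,209).

Run:
```python
from h import *
C={}
for n in('side','top'):
    d=dict(np.load(n+'.npz'));w=cloud(d);C[n]=(d,w)
    hsv=cv2.cvtColor(d['img'],cv2.COLOR_RGB2HSV);H,S,V=cv2.split(hsv)
    x,y,z=w[...,0],w[...,1],w[...,2]
    reg=(x>350)&(x<760)&(abs(y)<420)
    def rep(l,m):
        m=m&reg
        p=w[m];print(n,l,len(p),np.round(np.median(p,0),1),np.round(np.percentile(p,3,0),1),np.round(np.percentile(p,97,0),1))
    rep('orange',(H>8)&(H<20)&(S>150)&(z>120))
    rep('green',(H>45)&(H<80)&(S>100)&(z>120))
    rep('blue',(H>100)&(H<125)&(S>90)&(z>20)&(z<80)&(y<150)&(y>-200))
    rep('blueTop',(H>100)&(H<125)&(S>90)&(z>66)&(z<76)&(y<150)&(y>-200))
    rep('knob',((H<6)|(H>174))&(S>130)&(z>90)&(z<145)&(y<60))
    rep('knobtop',((H<6)|(H>174))&(S>130)&(z>130)&(z<140)&(y<60))
    rep('vb',(V<60)&(z>40)&(z<56)&(y<100)&(y>-150))
    m=reg&(z>8)&(z<20)&(y<50)&(y>-220)&(S<60)&(V>90)
    p=w[m];print('plate',len(p),cv2.minAreaRect(p[:,:2].astype(np.float32)),np.median(p[:,2]))
d=C['top'][0]
a=d['img'][175:275,260:420];a=cv2.resize(a,None,fx=5,fy=5,interpolation=cv2.INTER_CUBIC)
cv2.imwrite('pics/crop1.png',cv2.cvtColor(a,cv2.COLOR_RGB2BGR))
```

```text
side orange 166 [514.8 139.4 141.2] [501.3 117.6 127.2] [535.1 153.  153.8]
side green 160 [507.6 285.9 141.2] [492.9 264.9 138.7] [527.2 300.9 153.4]
side blue 57 [522.5 -50.2  71.2] [502.  -67.5  64.2] [543.7 -42.1  73.3]
side blueTop 55 [523.6 -50.1  71.2] [501.9 -59.1  69. ] [543.7 -42.1  73.3]
side knob 66 [573.3  -7.8 128. ] [569.4 -18.8 101.1] [584.7  -2.3 137.4]
side knobtop 30 [576.9  -9.4 136.1] [570.1 -21.7 132.7] [585.6  -2.3 137.9]
side vb 2 [549.4 -74.4  48.4] [508.9 -81.1  47. ] [589.8 -67.6  49.8]
plate 1198 ((535.50927734375, -123.9207992553711), (159.8116912841797, 205.82870483398438), 8.798144340515137) 16.338723405789487
top orange 155 [520.3 131.5 140. ] [503.2 115.3 134.7] [537.8 149.8 154. ]
top green 150 [510.8 280.  139.7] [493.5 264.3 133.7] [529.4 297.7 153.6]
top blue 79 [523.6 -52.9  70. ] [502.2 -61.8  64.7] [546.8 -44.3  74.5]
top blueTop 73 [523.3 -52.9  70.2] [502.2 -61.8  66.4] [544.5 -44.3  73.6]
top knob 41 [579.3 -14.3 134.9] [570.7 -22.9 131.7] [588.2  -5.6 139.6]
top knobtop 39 [579.3 -14.4 134.9] [570.7 -22.9 132. ] [588.2  -5.6 138.1]
top vb 46 [520.6 -82.9  46. ] [506.  -92.4  40.8] [552.  -45.6  53.1]
plate 2471 ((557.4815673828125, -89.407470703125), (262.0039367675781, 387.7912902832031), 89.46871185302734) 14.785593598138437
```

View pics/crop1.png

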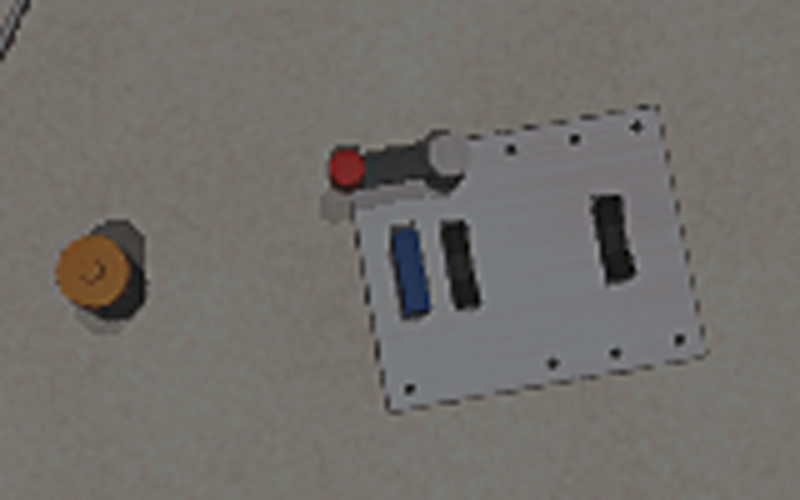

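The enlarged crop shows the orange cap centre at (93,271), stop corners (392,228),(415,225),(430,315),(403,319), V-block corners (441,223)…(636,278), plate corners (660,103),(706,355),(391,411), pivot (447,157), knob (347,168).

```bash
cat >> h.py <<'E'
def ray(d,uv,z):
    K=np.array(d['mtx']);D=np.array([float(d['k1']),0,0,0,0.])
    s=cv2.undistortPoints(np.float32(uv).reshape(-1,1,2),K,D,None,None).reshape(-1,2)
    Rm=cv2.Rodrigues(np.array(d['rvec'],float))[0];c=-Rm.T@np.array(d['tvec']).ravel()
    r=np.c_[s,np.ones(len(s))]@Rm
    return c+r*((z-c[2])/r[:,2])[:,None]
E
python3 - <<'E'
from h import *
from scipy.optimize import least_squares
d=dict(np.load('top.npz'))
P=lambda l,z:ray(d,(np.array(l,float)+.5)/5-.5+[260,175],z)[:,:2]
obs=np.r_[P([(660,103),(706,355),(391,411)],15),P([(392,228),(415,225),(430,315),(403,319)],70),P([(441,223),(465,220),(481,305),(456,310),(592,197),(623,195),(636,278),(609,283)],52)]
mod=np.array([(-95,-80),(-95,80),(105,80),(86,-25),(70,-25),(70,25),(86,25),(53,-25.5),(39,-25.5),(39,25.5),(53,25.5),(-43,-25.5),(-57,-25.5),(-57,25.5),(-43,25.5)],float)
def T(p,m):
    c,s=np.cos(p[2]),np.sin(p[2]);return m@np.array([[c,s],[-s,c]])+p[:2]
r=least_squares(lambda p:(T(p,mod)-obs).ravel(),[535,-124,1.5],loss='soft_l1',f_scale=2)
print(r.x,np.degrees(r.x[2]));print(np.round(T(r.x,mod)-obs,1).tolist())
piv=P([(447,157)],92);kn=P([(347,168)],135);print('cap',P([(93,271)],140),'pivot',piv,T(r.x,np.array([[45,-62.]])),'knob',kn)
pv=T(r.x,np.array([[45,-62.]]))[0];v=kn[0]-pv;c,s=np.cos(r.x[2]),np.sin(r.x[2]);print('q',np.arctan2(v@[c,s],v@[-s,c]),np.hypot(*v))
# side: plate + caps
for n in('side','top'):
    d=dict(np.load(n+'.npz'));w=cloud(d);H,S,V=cv2.split(cv2.cvtColor(d['img'],cv2.COLOR_RGB2HSV))
    m=(H>8)&(H<20)&(S>130)&(w[...,2]>136)&(w[...,2]<145)&(w[...,0]>450)&(w[...,1]<250)&(w[...,0]<600)
    m=cv2.morphologyEx(m.astype(np.uint8),cv2.MORPH_CLOSE,np.ones((5,5)))
    v,u=np.nonzero(m);p=ray(d,np.c_[u,v],140)[:,:2].astype(np.float32);print(n,p.mean(0),cv2.minEnclosingCircle(p))
print(ctrl.get_obs()['orientation'])
print(R.from_rotvec(ctrl.get_obs()['orientation']).as_matrix().round(3))
E
```

```text
[ 536.52452345 -129.13646945    1.73082339] 99.16887553362291
[[-1.4, 2.6], [-1.1, 0.6], [-0.6, 2.3], [-2.6, 1.3], [-1.7, -0.6], [3.2, -0.6], [2.9, -1.0], [-1.2, -0.8], [-0.7, 0.1], [0.9, 0.6], [1.6, -0.8], [-0.7, -3.2], [0.5, 1.9], [1.0, 0.1], [1.6, -2.5]]
cap [[520.86355038 132.31940433]] pivot [[590.08370684 -74.34905715]] [[590.5618259  -74.83205025]] knob [[579.11712228 -14.30480009]]
q 1.5439461735233944 61.59975042648215
side [518.694   138.01514] ((520.3260498046875, 136.78164672851562), 25.24294090270996)
top [520.7402  131.65683] ((520.4761962890625, 132.44183349609375), 20.609603881835938)
[ 2.09564164  0.25182941 -2.09595115]
[[-0.     0.236 -0.972]
 [ 0.001 -0.972 -0.236]
 [-1.    -0.001 -0.   ]]
```

```bash
cat >> h.py <<'E'
yaw=np.radians(99.1);fx=np.array([np.cos(yaw),np.sin(yaw),0]);up=np.array([0,0,1.]);fy=np.cross(up,fx)
F0=np.array([536.5,-129.1,0]);H0=np.array([520.5,132.3,0])
def fw(x,y,z): return F0+fx*x+fy*y+up*z
def Rt(beta): # beta deg: tool tilt from down; +: tool x leans to +fx (final); jaws along -fy
    b=np.radians(beta);X=fx*np.sin(b)-up*np.cos(b);Y=-fy
    return R.from_matrix(np.c_[X,Y,np.cross(X,Y)])
def tcp(g,Rm): return g+11*Rm.as_matrix()[:,0]
def plan(p,Rg,p0=None,R0=None,n=None):
    o=ctrl.get_obs()
    if p0 is None:p0=o['ee_pos'];R0=R.from_rotvec(o['orientation'])
    dv=(R0.inv()*Rg).as_rotvec();a=np.degrees(np.linalg.norm(dv));L=np.linalg.norm(p-p0)
    m=int(np.ceil(max(a/7.0,L/40,1)));n=n or -(-m//5)*5
    for k in range(n):
        Rk=R0*R.from_rotvec(dv*k/n)
        print('pos',np.round(Rk.inv().apply((p-p0)/n)/10,2).tolist(),'dr',np.round(dv/n,4).tolist())
    print('n',n,'ang',a,'L',L)
def st():
    o=ctrl.get_obs();Rm=R.from_rotvec(o['orientation']).as_matrix()
    print('t',o['t'],'tcp',o['ee_pos'].round(1),'q',o['qpos'].round(2),'F',o['ft_force'].round(1),'w',o['width'].round(1));print(Rm.round(3).tolist())
E
python3 - <<'E'
from h import *
Rg=Rt(-45);g=H0+up*92
print(Rg.as_matrix().round(3))
pre=tcp(g,Rg)-Rg.as_matrix()[:,0]*130
print(pre);plan(pre,Rg)
E
```

```text
[[ 0.112  0.987  0.112]
 [-0.698  0.158 -0.698]
 [-0.707  0.     0.707]]
[507.19167762 215.38663283 176.14570696]
pos [0.22, -2.86, -2.17] dr [-0.0563, -0.0253, 0.0234]
pos [0.1, -2.73, -2.34] dr [-0.0563, -0.0253, 0.0234]
pos [-0.03, -2.6, -2.49] dr [-0.0563, -0.0253, 0.0234]
pos [-0.15, -2.45, -2.63] dr [-0.0563, -0.0253, 0.0234]
pos [-0.27, -2.3, -2.76] dr [-0.0563, -0.0253, 0.0234]
pos [-0.4, -2.13, -2.87] dr [-0.0563, -0.0253, 0.0234]
pos [-0.52, -1.95, -2.98] dr [-0.0563, -0.0253, 0.0234]
pos [-0.64, -1.77, -3.07] dr [-0.0563, -0.0253, 0.0234]
pos [-0.76, -1.58, -3.14] dr [-0.0563, -0.0253, 0.0234]
pos [-0.87, -1.38, -3.21] dr [-0.0563, -0.0253, 0.0234]
pos [-0.98, -1.18, -3.25] dr [-0.0563, -0.0253, 0.0234]
pos [-1.09, -0.97, -3.29] dr [-0.0563, -0.0253, 0.0234]
pos [-1.19, -0.76, -3.31] dr [-0.0563, -0.0253, 0.0234]
pos [-1.29, -0.54, -3.31] dr [-0.0563, -0.0253, 0.0234]
pos [-1.39, -0.32, -3.3] dr [-0.0563, -0.0253, 0.0234]
pos [-1.48, -0.1, -3.28] dr [-0.0563, -0.0253, 0.0234]
pos [-1.56, 0.11, -3.24] dr [-0.0563, -0.0253, 0.0234]
pos [-1.63, 0.33, -3.19] dr [-0.0563, -0.0253, 0.0234]
pos [-1.7, 0.55, -3.12] dr [-0.0563, -0.0253, 0.0234]
pos [-1.77, 0.76, -3.04] dr [-0.0563, -0.0253, 0.0234]
pos [-1.82, 0.97, -2.95] dr [-0.0563, -0.0253, 0.0234]
pos [-1.87, 1.18, -2.84] dr [-0.0563, -0.0253, 0.0234]
pos [-1.91, 1.38, -2.72] dr [-0.0563, -0.0253, 0.0234]
pos [-1.94, 1.58, -2.59] dr [-0.0563, -0.0253, 0.0234]
pos [-1.97, 1.76, -2.44] dr [-0.0563, -0.0253, 0.0234]
n 25 ang 94.56385215545014 L 899.3055465034976
```

Run:
```python
from h import *
pA=np.array([500,190,300.])
plan(pA,Rt(-20),n=20)
Rg=Rt(-45);pre=tcp(H0+up*92,Rg)-Rg.as_matrix()[:,0]*130
plan(pre,Rg,pA,Rt(-20))
```

```text
pos [-0.35, -3.46, -2.65] dr [-0.0738, -0.0141, 0.0131]
pos [-0.43, -3.25, -2.9] dr [-0.0738, -0.0141, 0.0131]
pos [-0.51, -3.02, -3.12] dr [-0.0738, -0.0141, 0.0131]
pos [-0.6, -2.77, -3.33] dr [-0.0738, -0.0141, 0.0131]
pos [-0.68, -2.51, -3.51] dr [-0.0738, -0.0141, 0.0131]
pos [-0.76, -2.24, -3.68] dr [-0.0738, -0.0141, 0.0131]
pos [-0.84, -1.95, -3.82] dr [-0.0738, -0.0141, 0.0131]
pos [-0.92, -1.65, -3.94] dr [-0.0738, -0.0141, 0.0131]
pos [-0.99, -1.35, -4.04] dr [-0.0738, -0.0141, 0.0131]
pos [-1.07, -1.03, -4.11] dr [-0.0738, -0.0141, 0.0131]
pos [-1.14, -0.71, -4.16] dr [-0.0738, -0.0141, 0.0131]
pos [-1.2, -0.39, -4.18] dr [-0.0738, -0.0141, 0.0131]
pos [-1.27, -0.07, -4.18] dr [-0.0738, -0.0141, 0.0131]
pos [-1.32, 0.26, -4.16] dr [-0.0738, -0.0141, 0.0131]
pos [-1.38, 0.58, -4.11] dr [-0.0738, -0.0141, 0.0131]
pos [-1.42, 0.9, -4.03] dr [-0.0738, -0.0141, 0.0131]
pos [-1.47, 1.21, -3.94] dr [-0.0738, -0.0141, 0.0131]
pos [-1.5, 1.52, -3.81] dr [-0.0738, -0.0141, 0.0131]
pos [-1.54, 1.82, -3.67] dr [-0.0738, -0.0141, 0.0131]
pos [-1.56, 2.1, -3.5] dr [-0.0738, -0.0141, 0.0131]
n 20 ang 87.35477701313614 L 874.3687186202294
pos [2.16, 0.22, -1.3] dr [-0.0, -0.0873, 0.0]
pos [2.04, 0.22, -1.48] dr [-0.0, -0.0873, 0.0]
pos [1.91, 0.22, -1.65] dr [-0.0, -0.0873, 0.0]
pos [1.75, 0.22, -1.81] dr [-0.0, -0.0873, 0.0]
pos [1.59, 0.22, -1.96] dr [-0.0, -0.0873, 0.0]
n 5 ang 24.999999999999996 L 126.63367347464367
```

Request:
apply_moves --increments '[{"gripper": 100,"delta_pos": [-0.35,-3.2,-2.5],"dr": [-0.074,-0.014,0.013]},{"gripper": 100,"delta_pos": [-0.43,-3.0,-2.75],"dr": [-0.074,-0.014,0.013]},{"gripper": 100,"delta_pos": [-0.5,-2.8,-2.95],"dr": [-0.074,-0.014,0.013]},{"gripper": 100,"delta_pos": [-0.6,-2.6,-3.15],"dr": [-0.074,-0.014,0.013]},{"gripper": 100,"delta_pos": [-0.7,-2.35,-3.3],"dr": [-0.074,-0.014,0.013]}]'

```text
t: 0.52
ee_pos: [231.4, -419.3, 248.4]
orientation: [1.785, 0.512, -1.905]
ft_force: [0.7, -0.4, -0.2]
width: 87.8
```

Request:
apply_moves --increments '[{"gripper": 100,"delta_pos": [-0.75,-2.1,-3.45],"dr": [-0.074,-0.014,0.013]},{"gripper": 100,"delta_pos": [-0.83,-1.85,-3.6],"dr": [-0.074,-0.014,0.013]},{"gripper": 100,"delta_pos": [-0.9,-1.55,-3.7],"dr": [-0.074,-0.014,0.013]},{"gripper": 100,"delta_pos": [-1.0,-1.3,-3.8],"dr": [-0.074,-0.014,0.013]},{"gripper": 100,"delta_pos": [-1.05,-1.0,-3.85],"dr": [-0.074,-0.014,0.013]}]'

```text
t: 0.93
ee_pos: [313.5, -231.4, 267.6]
orientation: [1.474, 0.718, -1.692]
ft_force: [1.7, -0.1, -0.7]
width: 87.7
```

Request:
apply_moves --increments '[{"gripper": 100,"delta_pos": [-1.1,-0.7,-3.9],"dr": [-0.074,-0.014,0.013]},{"gripper": 100,"delta_pos": [-1.2,-0.4,-3.95],"dr": [-0.074,-0.014,0.013]},{"gripper": 100,"delta_pos": [-1.27,-0.07,-3.95],"dr": [-0.074,-0.014,0.013]},{"gripper": 100,"delta_pos": [-1.3,0.26,-3.9],"dr": [-0.074,-0.014,0.013]},{"gripper": 100,"delta_pos": [-1.38,0.58,-3.85],"dr": [-0.074,-0.014,0.013]}]'

```text
t: 1.35
ee_pos: [395.9, -42.6, 287.3]
orientation: [1.161, 0.882, -1.459]
ft_force: [1.0, -1.6, -0.4]
width: 87.8
```

Request:
apply_moves --increments '[{"gripper": 100,"delta_pos": [-1.4,0.9,-3.8],"dr": [-0.074,-0.014,0.013]},{"gripper": 100,"delta_pos": [-1.4,1.2,-3.7],"dr": [-0.074,-0.014,0.013]},{"gripper": 100,"delta_pos": [-1.5,1.5,-3.6],"dr": [-0.074,-0.014,0.013]},{"gripper": 100,"delta_pos": [-1.5,1.8,-3.4],"dr": [-0.074,-0.014,0.013]},{"gripper": 100,"delta_pos": [-1.5,2.1,-3.3],"dr": [-0.074,-0.014,0.013]}]'

```text
t: 1.77
ee_pos: [482.0, 145.3, 306.3]
orientation: [0.849, 1.006, -1.213]
ft_force: [1.2, -0.6, 0.1]
width: 87.7
```

Run:
```python
from h import *
st()
Rg=Rt(-45);pre=tcp(H0+up*92,Rg)-Rg.as_matrix()[:,0]*110
plan(pre,Rg)
```

```text
Traceback (most recent call last):
  File "h.py", line 42, in st
    print('t',o['t'],'tcp',o['ee_pos'].round(1),'q',o['qpos'].round(2),'F',o['ft_force'].round(1),'w',o['width'].round(1));print(Rm.round(3).tolist())
                                                                                                      ^^^^^^^^^^^^^^^^
AttributeError: 'float' object has no attribute 'round'
```

```bash
sed -i "s/o\['width'\].round(1)/round(o['width'],1)/" h.py
python3 - <<'E'
from h import *
st()
Rg=Rt(-45);pre=tcp(H0+up*92,Rg)-Rg.as_matrix()[:,0]*110
plan(pre,Rg)
E
```

```text
t 1.7667 tcp [482.  145.3 306.3] q [ 0.47  0.21  1.79 -0.35  1.26  0.42] F [ 1.2 -0.6  0.1] w 87.7
[[0.056, 0.986, 0.157], [-0.337, 0.167, -0.927], [-0.94, -0.001, 0.342]]
pos [2.36, 0.73, -1.94] dr [0.0016, -0.0874, -0.0008]
pos [2.19, 0.73, -2.14] dr [0.0016, -0.0874, -0.0008]
pos [1.99, 0.73, -2.32] dr [0.0016, -0.0874, -0.0008]
pos [1.78, 0.73, -2.49] dr [0.0016, -0.0874, -0.0008]
pos [1.55, 0.72, -2.64] dr [0.0016, -0.0874, -0.0008]
n 5 ang 25.03253501181511 L 157.20472403896542
```

Request:
apply_moves --increments '[{"gripper": 100,"delta_pos": [2.36,0.73,-1.94],"dr": [0.0016,-0.0874,-0.0008]},{"gripper": 100,"delta_pos": [2.19,0.73,-2.14],"dr": [0.0016,-0.0874,-0.0008]},{"gripper": 100,"delta_pos": [1.99,0.73,-2.32],"dr": [0.0016,-0.0874,-0.0008]},{"gripper": 100,"delta_pos": [1.78,0.73,-2.49],"dr": [0.0016,-0.0874,-0.0008]},{"gripper": 100,"delta_pos": [1.55,0.72,-2.64],"dr": [0.0016,-0.0874,-0.0008]}]'

```text
t: 2.18
ee_pos: [509.8, 200.2, 160.8]
orientation: [0.553, 0.643, -1.336]
ft_force: [0.5, 0.1, -0.0]
width: 87.5
```

Run:
```python
from h import *
for n in('side','top'):
    d=look(n)
    a=d['img'][150:350,230:430] if n=='side' else d['img'][140:340,180:380]
    a=cv2.resize(a,(400,400),interpolation=cv2.INTER_CUBIC)
    s=a if n=='side' else np.hstack([s,a])
cv2.imwrite('pics/pre.png',cv2.cvtColor(cv2.convertScaleAbs(s,alpha=1.5),cv2.COLOR_RGB2BGR))
st()
Rg=Rt(-45);plan(tcp(H0+up*92,Rg),Rg)
```

```text
t 2.2833 tcp [506.1 199.3 151.7] q [ 0.7   0.65  1.71 -0.67  1.34  0.88] F [-0.5 -0.  -0.7] w 87.8
[[0.102, 0.987, 0.121], [-0.706, 0.157, -0.69], [-0.701, -0.015, 0.713]]
pos [2.03, 0.09, 0.11] dr [0.002, 0.0018, 0.0023]
pos [2.03, 0.09, 0.11] dr [0.002, 0.0018, 0.0023]
pos [2.03, 0.08, 0.11] dr [0.002, 0.0018, 0.0023]
pos [2.03, 0.08, 0.12] dr [0.002, 0.0018, 0.0023]
pos [2.03, 0.08, 0.12] dr [0.002, 0.0018, 0.0023]
n 5 ang 0.9971957277996001 L 101.81701857513066
```

View pics/pre.png

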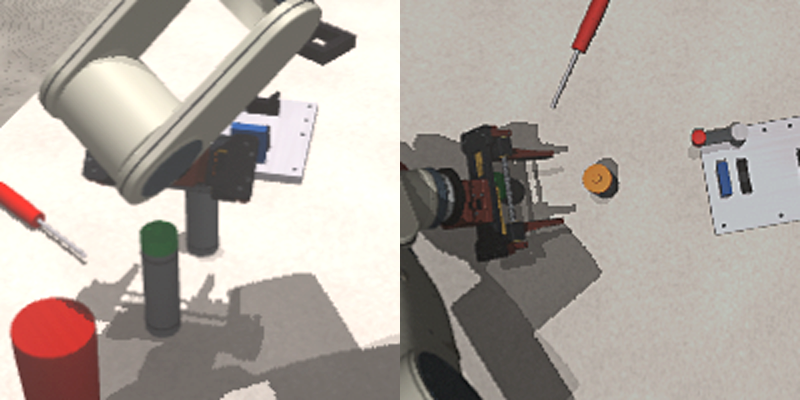

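Run:
```python
from h import *
st()
Rg=Rt(-45);o=ctrl.get_obs();t=tcp(H0+up*97,Rg);sh=t-o['ee_pos'];print(sh)
for n in('side','top'):
    w=cloud(dict(np.load(n+'.npz'))).reshape(-1,3);w=w[(w[:,2]>158)&(w[:,2]<600)&(w[:,1]>0)&(w[:,1]<450)&(w[:,0]>300)&(w[:,0]<650)]+sh
    r=np.hypot(w[:,0]-510.8,w[:,1]-281)
    for q in (20,30,40,50):
        k=r<q
        if k.any(): print(n,q,k.sum(),np.percentile(w[k][:,2],[0,3,10]))
plan(t,Rg)
```

```text
t 2.2833 tcp [506.1 199.3 151.7] q [ 0.7   0.65  1.71 -0.67  1.34  0.88] F [-0.5 -0.  -0.7] w 87.8
[[0.102, 0.987, 0.121], [-0.706, 0.157, -0.69], [-0.701, -0.015, 0.713]]
[ 15.58512688 -74.64228291 -62.47102114]
side 20 105 [331.03262728 336.13774314 340.67483357]
side 30 282 [331.03262728 340.15269887 346.9759397 ]
side 40 613 [183.72055318 340.28875486 351.24502623]
side 50 1384 [183.72055318 265.59181964 355.11091967]
top 20 334 [258.28132925 266.81621017 271.20532516]
top 30 694 [235.01899514 253.97018523 263.4663247 ]
top 40 1138 [200.99300732 247.43901297 258.55305845]
top 50 1633 [176.93443946 235.01181617 249.48222851]
pos [1.96, 0.09, 0.18] dr [0.002, 0.0018, 0.0023]
pos [1.96, 0.09, 0.18] dr [0.002, 0.0018, 0.0023]
pos [1.96, 0.08, 0.18] dr [0.002, 0.0018, 0.0023]
pos [1.96, 0.08, 0.19] dr [0.002, 0.0018, 0.0023]
pos [1.96, 0.08, 0.19] dr [0.002, 0.0018, 0.0023]
n 5 ang 0.9971957277996001 L 98.57481960506026
```

The left (side) half shows the gripper above the green cap at (160,238), clear of it. In the right (top) half the fingertips at (555,155) and (563,225) straddle the orange cap at (598,178).

Request:
apply_moves --increments '[{"gripper": 100,"delta_pos": [1.96,0.09,0.18],"dr": [0.002,0.002,0.002]},{"gripper": 100,"delta_pos": [1.96,0.09,0.18],"dr": [0.002,0.002,0.002]},{"gripper": 100,"delta_pos": [1.96,0.08,0.18],"dr": [0.002,0.002,0.002]},{"gripper": 100,"delta_pos": [1.96,0.08,0.19],"dr": [0.002,0.002,0.002]},{"gripper": 100,"delta_pos": [1.96,0.08,0.19],"dr": [0.002,0.002,0.002]}]'

```text
t: 2.7
ee_pos: [526.5, 124.6, 100.5]
orientation: [0.577, 0.645, -1.328]
ft_force: [1.2, -0.7, -0.3]
width: 87.7
```

Run:
```python
from h import *
for n in('side','top'):
    d=look(n)
    a=d['img'][180:300,270:390] if n=='side' else d['img'][170:290,200:320]
    a=cv2.resize(a,(400,400),interpolation=cv2.INTER_CUBIC)
    s=a if n=='side' else np.hstack([s,a])
cv2.imwrite('pics/grasp.png',cv2.cvtColor(cv2.convertScaleAbs(s,alpha=1.5),cv2.COLOR_RGB2BGR))
st()
Rg=Rt(-45);plan(tcp(H0+up*97,Rg),Rg,n=1)
```

```text
t 2.8 tcp [525.2 122.8  99.6] q [ 0.57  0.69  1.8  -0.78  1.16  0.94] F [0.3 0.6 1.2] w 88.0
[[0.115, 0.988, 0.098], [-0.69, 0.151, -0.708], [-0.715, 0.014, 0.699]]
pos [0.58, -0.33, -0.89] dr [-0.0152, -0.011, -0.0048]
n 1 ang 1.1083721020649155 L 11.080190786741099
```

View pics/grasp.png

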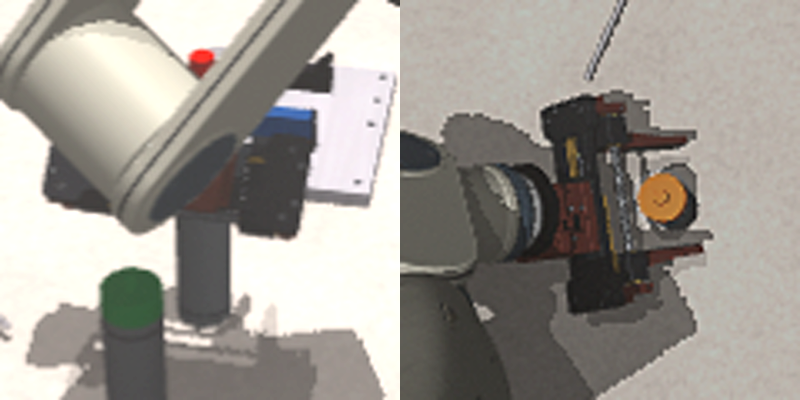

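The top half shows the fingers at rows 138 and 250, centred on the cap at (662,197). The side half shows the green cap at (130,290) untouched, with the gripper clear of it. The grasp is about 10 mm too high, so I'll correct that and close.

Request:
apply_moves --increments '[{"gripper": 100,"delta_pos": [0.29,-0.1,-0.44],"dr": [-0.007,-0.005,-0.002]},{"gripper": 100,"delta_pos": [0.29,-0.1,-0.44],"dr": [-0.008,-0.006,-0.003]},{"gripper": 100,"delta_pos": [0,0,0],"dr": [0,0,0]},{"gripper": 100,"delta_pos": [0,0,0],"dr": [0,0,0]},{"gripper": 100,"delta_pos": [0,0,0],"dr": [0,0,0]}]'

```text
t: 3.22
ee_pos: [523.8, 128.0, 88.9]
orientation: [0.552, 0.647, -1.33]
ft_force: [-0.0, -0.4, -0.2]
width: 88.0
```

Run:
```python
from h import *
st()
Rg=Rt(-45);plan(tcp(H0+up*97,Rg),Rg,n=1)
```

```text
t 3.2167 tcp [523.8 128.   88.9] q [ 0.59  0.71  1.79 -0.78  1.16  0.94] F [-0.  -0.4 -0.2] w 88.0
[[0.116, 0.987, 0.113], [-0.698, 0.162, -0.698], [-0.707, 0.002, 0.707]]
pos [0.19, -0.26, 0.23] dr [0.0014, 0.0001, -0.0037]
n 1 ang 0.2282451557999348 L 3.9638087128215482
```

Request:
apply_moves --increments '[{"gripper": 100,"delta_pos": [0.19,-0.2,0.23],"dr": [0,0,-0.003]},{"gripper": 100,"delta_pos": [0,0,0],"dr": [0,0,0]},{"gripper": 46,"delta_pos": [0,0,0],"dr": [0,0,0]},{"gripper": 46,"delta_pos": [0,0,0],"dr": [0,0,0]},{"gripper": 40,"delta_pos": [0,0,0],"dr": [0,0,0]}]'

```text
t: 3.63
ee_pos: [522.2, 124.0, 89.0]
orientation: [0.551, 0.648, -1.334]
ft_force: [0.9, 0.1, -0.1]
width: 71.2
```

Request:
apply_moves --increments '[{"gripper": 20,"delta_pos": [0,0,0],"dr": [0,0,0]},{"gripper": 20,"delta_pos": [0,0,0],"dr": [0,0,0]},{"gripper": 20,"delta_pos": [0,0,0],"dr": [0,0,0]},{"gripper": 20,"delta_pos": [0,0,0],"dr": [0,0,0]},{"gripper": 20,"delta_pos": [0,0,0],"dr": [0,0,0]}]'

```text
t: 4.05
ee_pos: [522.2, 124.0, 88.9]
orientation: [0.551, 0.649, -1.333]
ft_force: [-0.1, -0.0, -0.1]
width: 42.0
```

Run:
```python
from h import *
st();o=ctrl.get_obs()
Rm=R.from_rotvec(o['orientation']);p0=o['ee_pos'];p1=p0+up*120
plan(p1,Rm,n=5)
# above nest, tilt +45: grasp at fx=-27
s=p0[2]-11*Rm.as_matrix()[2,0];print('s',s)
Rg=Rt(45)
plan(tcp(fw(70-s-20,0,140),Rg),Rg,p1,Rm)
```

```text
t 4.05 tcp [522.2 124.   88.9] q [ 0.58  0.71  1.8  -0.78  1.16  0.94] F [-0.1 -0.  -0.1] w 42.0
[[0.112, 0.987, 0.113], [-0.698, 0.159, -0.698], [-0.707, -0.001, 0.707]]
pos [-1.7, -0.0, 1.7] dr [0.0, 0.0, 0.0]
pos [-1.7, -0.0, 1.7] dr [0.0, 0.0, 0.0]
pos [-1.7, -0.0, 1.7] dr [0.0, 0.0, 0.0]
pos [-1.7, -0.0, 1.7] dr [0.0, 0.0, 0.0]
pos [-1.7, -0.0, 1.7] dr [0.0, 0.0, 0.0]
n 5 ang 0.0 L 120.0
s 96.63218256451202
pos [1.73, -0.17, 1.01] dr [0.0001, 0.1047, 0.0001]
pos [1.62, -0.17, 1.19] dr [0.0001, 0.1047, 0.0001]
pos [1.49, -0.17, 1.35] dr [0.0001, 0.1047, 0.0001]
pos [1.34, -0.17, 1.5] dr [0.0001, 0.1047, 0.0001]
pos [1.17, -0.17, 1.63] dr [0.0001, 0.1047, 0.0001]
pos [1.0, -0.17, 1.74] dr [0.0001, 0.1047, 0.0001]
pos [0.81, -0.17, 1.84] dr [0.0001, 0.1047, 0.0001]
pos [0.61, -0.17, 1.91] dr [0.0001, 0.1047, 0.0001]
pos [0.41, -0.17, 1.96] dr [0.0001, 0.1047, 0.0001]
pos [0.2, -0.17, 2.0] dr [0.0001, 0.1047, 0.0001]
pos [-0.01, -0.17, 2.01] dr [0.0001, 0.1047, 0.0001]
pos [-0.22, -0.17, 1.99] dr [0.0001, 0.1047, 0.0001]
pos [-0.43, -0.17, 1.96] dr [0.0001, 0.1047, 0.0001]
pos [-0.63, -0.17, 1.91] dr [0.0001, 0.1047, 0.0001]
pos [-0.82, -0.17, 1.83] dr [0.0001, 0.1047, 0.0001]
n 15 ang 90.01667834354897 L 302.0688461832726
```

Request:
apply_moves --increments '[{"gripper": 20,"delta_pos": [-0.8,0,0.8],"dr": [0,0,0]},{"gripper": 20,"delta_pos": [-1.7,0,1.7],"dr": [0,0,0]},{"gripper": 20,"delta_pos": [-2.4,0,2.4],"dr": [0,0,0]},{"gripper": 20,"delta_pos": [-2.4,0,2.4],"dr": [0,0,0]},{"gripper": 20,"delta_pos": [-1.4,0,1.4],"dr": [0,0,0]}]'

```text
t: 4.47
ee_pos: [522.8, 124.4, 215.5]
orientation: [0.554, 0.648, -1.332]
ft_force: [1.6, 0.1, -2.7]
width: 41.5
```

Run:
```python
from h import *
st();Rg=Rt(45)
plan(tcp(fw(70-96.6-20,0,160),Rg),Rg,n=20)
```

```text
t 4.4667 tcp [522.8 124.4 215.5] q [ 0.58  0.51  1.77 -0.73  1.33  0.78] F [ 1.6  0.1 -2.7] w 41.5
[[0.113, 0.987, 0.111], [-0.697, 0.159, -0.699], [-0.708, 0.001, 0.707]]
pos [1.25, -0.13, 0.81] dr [0.0, 0.0785, -0.0001]
pos [1.19, -0.13, 0.9] dr [0.0, 0.0785, -0.0001]
pos [1.11, -0.13, 0.99] dr [0.0, 0.0785, -0.0001]
pos [1.03, -0.13, 1.08] dr [0.0, 0.0785, -0.0001]
pos [0.94, -0.13, 1.15] dr [0.0, 0.0785, -0.0001]
pos [0.85, -0.13, 1.23] dr [0.0, 0.0785, -0.0001]
pos [0.75, -0.13, 1.29] dr [0.0, 0.0785, -0.0001]
pos [0.65, -0.13, 1.34] dr [0.0, 0.0785, -0.0001]
pos [0.54, -0.13, 1.39] dr [0.0, 0.0785, -0.0001]
pos [0.43, -0.13, 1.43] dr [0.0, 0.0785, -0.0001]
pos [0.32, -0.13, 1.46] dr [0.0, 0.0785, -0.0001]
pos [0.2, -0.13, 1.48] dr [0.0, 0.0785, -0.0001]
pos [0.08, -0.13, 1.49] dr [0.0, 0.0785, -0.0001]
pos [-0.03, -0.13, 1.49] dr [0.0, 0.0785, -0.0001]
pos [-0.15, -0.13, 1.48] dr [0.0, 0.0785, -0.0001]
pos [-0.27, -0.13, 1.47] dr [0.0, 0.0785, -0.0001]
pos [-0.38, -0.13, 1.44] dr [0.0, 0.0785, -0.0001]
pos [-0.49, -0.13, 1.41] dr [0.0, 0.0785, -0.0001]
pos [-0.6, -0.13, 1.36] dr [0.0, 0.0785, -0.0001]
pos [-0.71, -0.13, 1.31] dr [0.0, 0.0785, -0.0001]
n 20 ang 89.9536525588599 L 299.2821866168167
```

Request:
apply_moves --increments '[{"gripper": 20,"delta_pos": [1.25,-0.13,0.81],"dr": [0,0.0785,0]},{"gripper": 20,"delta_pos": [1.19,-0.13,0.9],"dr": [0,0.0785,0]},{"gripper": 20,"delta_pos": [1.11,-0.13,0.99],"dr": [0,0.0785,0]},{"gripper": 20,"delta_pos": [1.03,-0.13,1.08],"dr": [0,0.0785,0]},{"gripper": 20,"delta_pos": [0.94,-0.13,1.15],"dr": [0,0.0785,0]}]'

```text
t: 4.88
ee_pos: [527.2, 50.8, 197.1]
orientation: [0.826, 0.97, -1.231]
ft_force: [0.8, -1.0, -1.9]
width: 41.7
```

Request:
apply_moves --increments '[{"gripper": 20,"delta_pos": [0.85,-0.13,1.23],"dr": [0,0.0785,0]},{"gripper": 20,"delta_pos": [0.75,-0.13,1.29],"dr": [0,0.0785,0]},{"gripper": 20,"delta_pos": [0.65,-0.13,1.34],"dr": [0,0.0785,0]},{"gripper": 20,"delta_pos": [0.54,-0.13,1.39],"dr": [0,0.0785,0]},{"gripper": 20,"delta_pos": [0.43,-0.13,1.43],"dr": [0,0.0785,0]}]'

```text
t: 5.3
ee_pos: [532.4, -22.5, 181.5]
orientation: [1.093, 1.282, -1.088]
ft_force: [0.5, 0.4, -2.2]
width: 41.4
```

Request:
apply_moves --increments '[{"gripper": 20,"delta_pos": [0.32,-0.13,1.46],"dr": [0,0.0785,0]},{"gripper": 20,"delta_pos": [0.2,-0.13,1.48],"dr": [0,0.0785,0]},{"gripper": 20,"delta_pos": [0.08,-0.13,1.49],"dr": [0,0.0785,0]},{"gripper": 20,"delta_pos": [-0.03,-0.13,1.49],"dr": [0,0.0785,0]},{"gripper": 20,"delta_pos": [-0.15,-0.13,1.48],"dr": [0,0.0785,0]}]'

```text
t: 5.72
ee_pos: [537.7, -95.8, 165.7]
orientation: [1.351, 1.586, -0.899]
ft_force: [1.4, 0.8, -2.0]
width: 41.3
```

Request:
apply_moves --increments '[{"gripper": 20,"delta_pos": [-0.27,-0.13,1.47],"dr": [0,0.0785,0]},{"gripper": 20,"delta_pos": [-0.38,-0.13,1.44],"dr": [0,0.0785,0]},{"gripper": 20,"delta_pos": [-0.49,-0.13,1.41],"dr": [0,0.0785,0]},{"gripper": 20,"delta_pos": [-0.6,-0.13,1.36],"dr": [0,0.0785,0]},{"gripper": 20,"delta_pos": [-0.71,-0.13,1.31],"dr": [0,0.0785,0]}]'

```text
t: 6.13
ee_pos: [542.8, -169.1, 149.8]
orientation: [1.598, 1.876, -0.66]
ft_force: [1.2, -0.5, -1.8]
width: 41.6
```

Run:
```python
from h import *
for n in('side','top'):
    d=look(n)
    a=d['img'][120:280,290:450] if n=='side' else d['img'][150:310,290:450]
    a=cv2.resize(a,(400,400),interpolation=cv2.INTER_CUBIC)
    s=a if n=='side' else np.hstack([s,a])
cv2.imwrite('pics/over.png',cv2.cvtColor(cv2.convertScaleAbs(s,alpha=1.5),cv2.COLOR_RGB2BGR))
st()
Rg=Rt(45);plan(tcp(fw(70-96.6-10,0,100),Rg),Rg,n=5)
```

```text
t 6.2333 tcp [ 542.2 -170.9  147. ] q [-0.6   0.72  1.55  0.54  1.48 -0.98] F [-0.2  0.1 -2.4] w 41.7
[[-0.112, 0.988, 0.108], [0.699, 0.156, -0.698], [-0.706, -0.003, -0.708]]
pos [0.96, 0.02, 0.59] dr [-0.0007, -0.0002, 0.0]
pos [0.96, 0.02, 0.59] dr [-0.0007, -0.0002, 0.0]
pos [0.96, 0.02, 0.59] dr [-0.0007, -0.0002, 0.0]
pos [0.96, 0.02, 0.59] dr [-0.0007, -0.0002, 0.0]
pos [0.96, 0.02, 0.59] dr [-0.0007, -0.0002, 0.0]
n 5 ang 0.20741627156036027 L 56.423272503192834
```

View pics/over.png

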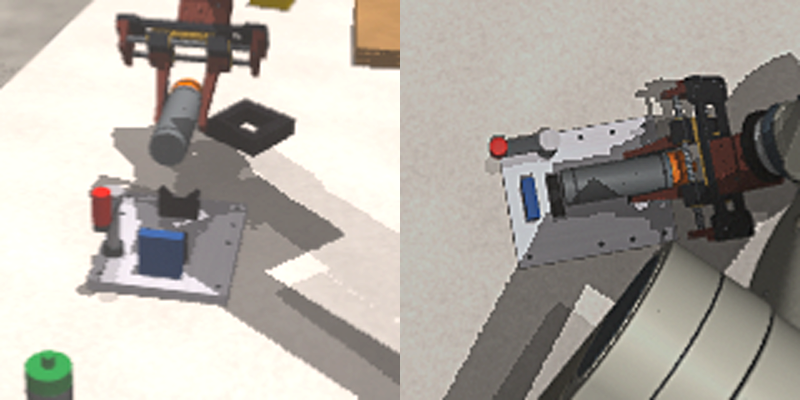

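The top half shows the housing from (558,187) to its cap at (678,165), in line with the V blocks. The side half shows it above the fixture, plain end towards the stop at (162,250). I'll check its pitch, plain end and lateral position from depth.

```bash
cat >> h.py <<'E'
def cyl(n,zlo,zhi,x0=-85,x1=90):
    d=dict(np.load('%s.npz'%n));w=cloud(d).reshape(-1,3)
    q=np.c_[(w-F0)@fx,(w-F0)@fy,w[:,2]]
    m=(abs(q[:,1])<26)&(q[:,2]>zlo)&(q[:,2]<zhi)&(q[:,0]>x0)&(q[:,0]<x1)
    q=q[m]
    print(n,'x range',np.percentile(q[:,0],[0,1,50,99,100]).round(1))
    for a in range(x0,x1,15):
        k=q[(q[:,0]>=a)&(q[:,0]<a+15)]
        if len(k)>8:
            # circle fit r=21 in y,z
            from scipy.optimize import least_squares
            r=least_squares(lambda p:np.hypot(k[:,1]-p[0],k[:,2]-p[1])-21,[0,np.median(k[:,2])-18],loss='soft_l1')
            print(a,len(k),r.x.round(1),'ymed',np.round((k[:,1].min()+k[:,1].max())/2,1),'ztop',np.percentile(k[:,2],90).round(1))
E
python3 - <<'E'
from h import *
o=ctrl.get_obs();Rm=R.from_rotvec(o['orientation']).as_matrix();g=o['ee_pos']-11*Rm[:,0]-F0
print('grasp in fixture',g@fx,g@fy,g[2])
cyl('top',140,195,-60,90);cyl('side',130,195,-60,90)
E
```

```text
grasp in fixture -50.01440655410788 0.9490586562205987 154.7899656909066
top x range [-59.9 -58.7 -10.3  44.1  44.6]
-60 99 [  1.1 157. ] ymed -0.2 ztop 178.2
-45 98 [  1.7 156.6] ymed 0.1 ztop 178.1
-30 80 [  1.5 156.8] ymed 1.5 ztop 179.1
-15 80 [  1.5 156.6] ymed 1.6 ztop 179.7
0 76 [  0.7 156.1] ymed 1.7 ztop 179.6
15 79 [  1. 157.] ymed 1.3 ztop 178.4
30 85 [  1.4 156.4] ymed 1.1 ztop 179.3
side x range [-59.2 -58.1  15.6  51.6  53.1]
-60 60 [1.00e-01 1.63e+02] ymed 0.1 ztop 183.6
-45 58 [  0.2 161.3] ymed 0.0 ztop 181.8
-30 44 [  0.3 160.8] ymed -0.4 ztop 181.7
-15 35 [  0.  160.6] ymed 1.4 ztop 181.3
0 41 [-1.000e-01  1.606e+02] ymed 3.0 ztop 182.8
15 38 [ -0. 161.] ymed 1.2 ztop 182.2
30 53 [  0.4 161.1] ymed 0.7 ztop 181.8
45 151 [ -1.7 162.3] ymed -0.3 ztop 178.3
```

Run:
```python
from h import *
Rg=Rt(45);a=tcp(fw(-31,0,72),Rg);plan(a,Rg,n=5)
plan(tcp(fw(-31,0,62),Rg),Rg,a,Rg,n=5)
```

```text
pos [1.44, 0.02, 0.9] dr [-0.0007, -0.0002, 0.0]
pos [1.44, 0.02, 0.9] dr [-0.0007, -0.0002, 0.0]
pos [1.44, 0.02, 0.9] dr [-0.0007, -0.0002, 0.0]
pos [1.44, 0.02, 0.9] dr [-0.0007, -0.0002, 0.0]
pos [1.44, 0.02, 0.9] dr [-0.0007, -0.0002, 0.0]
n 5 ang 0.20741627156036027 L 84.95796328764689
pos [0.14, -0.0, 0.14] dr [0.0, 0.0, 0.0]
pos [0.14, -0.0, 0.14] dr [0.0, 0.0, 0.0]
pos [0.14, -0.0, 0.14] dr [0.0, 0.0, 0.0]
pos [0.14, -0.0, 0.14] dr [0.0, 0.0, 0.0]
pos [0.14, -0.0, 0.14] dr [0.0, 0.0, 0.0]
n 5 ang 0.0 L 9.999999999999993
```

Request:
apply_moves --increments '[{"gripper": 20,"delta_pos": [1.44,0.02,0.9],"dr": [-0.0007,0,0]},{"gripper": 20,"delta_pos": [1.44,0.02,0.9],"dr": [-0.0007,0,0]},{"gripper": 20,"delta_pos": [1.44,0.02,0.9],"dr": [-0.0007,0,0]},{"gripper": 20,"delta_pos": [1.44,0.02,0.9],"dr": [-0.0007,0,0]},{"gripper": 20,"delta_pos": [1.44,0.02,0.9],"dr": [-0.0007,0,0]}]'

```text
t: 6.65
ee_pos: [540.8, -148.4, 66.0]
orientation: [1.593, 1.874, -0.66]
ft_force: [-0.2, 0.5, -2.5]
width: 41.5
```

Run:
```python
from h import *
look('side');look('top')
o=ctrl.get_obs();Rm=R.from_rotvec(o['orientation']).as_matrix();g=o['ee_pos']-11*Rm[:,0]-F0
print('grasp in fixture',g@fx,g@fy,g[2],o['ft_force'],Rm.round(3).tolist())
cyl('top',72,115,-45,90)
Rg=Rt(45);plan(tcp(fw(-31,0,64),Rg),Rg,n=5)
```

```text
grasp in fixture -26.533412485486586 -0.1914427801920935 72.05761063299268 [ 0.00409406  0.07514047 -2.63430257] [[-0.116, 0.987, 0.114], [0.698, 0.162, -0.698], [-0.707, -0.001, -0.707]]
top x range [-45.  -43.6  11.   82.7  84.8]
-45 89 [ 0.5 72.8] ymed 0.3 ztop 96.7
-30 88 [ 0.7 73. ] ymed -0.2 ztop 94.8
-15 71 [ 1.2 72.2] ymed -2.2 ztop 95.2
0 69 [ 0.2 71.8] ymed 1.2 ztop 94.9
15 71 [ 0.8 71.8] ymed 1.0 ztop 95.0
30 70 [ 0.5 72.4] ymed 0.6 ztop 95.8
45 72 [ 0.6 72.8] ymed 0.8 ztop 95.0
60 52 [-0.5 72.4] ymed 1.4 ztop 95.0
75 17 [-2.  55.9] ymed -2.7 ztop 76.2
pos [0.05, -0.0, 0.18] dr [0.0004, -0.0, 0.0008]
pos [0.05, -0.0, 0.18] dr [0.0004, -0.0, 0.0008]
pos [0.05, -0.0, 0.18] dr [0.0004, -0.0, 0.0008]
pos [0.05, -0.0, 0.18] dr [0.0004, -0.0, 0.0008]
pos [0.05, -0.0, 0.18] dr [0.0004, -0.0, 0.0008]
n 5 ang 0.24750064463055535 L 9.216076697557225
```

Request:
apply_moves --increments '[{"gripper": 20,"delta_pos": [-0.16,0,0.16],"dr": [0,0,0]},{"gripper": 20,"delta_pos": [-0.16,0,0.16],"dr": [0.001,0,0.002]},{"gripper": 20,"delta_pos": [0.14,0,0.14],"dr": [0.001,0,0.002]},{"gripper": 20,"delta_pos": [0.14,0,0.14],"dr": [0,0,0]},{"gripper": 20,"delta_pos": [0.14,0,0.14],"dr": [0,0,0]}]'

```text
t: 7.17
ee_pos: [541.7, -153.8, 60.8]
orientation: [1.599, 1.87, -0.66]
ft_force: [0.3, -0.1, -1.9]
width: 41.7
```

Request:
apply_moves --increments '[{"gripper": 20,"delta_pos": [0.1,0,0.1],"dr": [0,0,0]},{"gripper": 20,"delta_pos": [0.1,0,0.1],"dr": [0,0,0]},{"gripper": 20,"delta_pos": [0,0,0],"dr": [0,0,0]},{"gripper": 20,"delta_pos": [0,0,0],"dr": [0,0,0]},{"gripper": 20,"delta_pos": [0,0,0],"dr": [0,0,0]}]'

```text
t: 7.58
ee_pos: [541.5, -153.4, 57.6]
orientation: [1.599, 1.871, -0.66]
ft_force: [-0.5, -0.1, -2.2]
width: 41.2
```

```bash
cat >> h.py <<'E'
def gf():
    o=ctrl.get_obs();Rm=R.from_rotvec(o['orientation']).as_matrix();g=o['ee_pos']-11*Rm[:,0]-F0;f=o['ft_force']
    print('t',o['t'],'grasp in fixture',np.round([g@fx,g@fy,g[2]],1),'F fix',np.round([f@fx,f@fy,f[2]],1),'w',o['width'],np.round(Rm,3).tolist())
E
python3 -c "
from h import *
gf()"
```

```text
t 7.5833 grasp in fixture [-32.6  -1.1  65.3] F fix [-0.   0.5 -2.2] w 41.22100391401096 [[-0.109, 0.988, 0.113], [0.698, 0.157, -0.699], [-0.708, 0.003, -0.706]]
```

Request:
apply_moves --increments '[{"gripper": 20,"delta_pos": [0.14,-0.08,0.14],"dr": [-0.003,0,0]},{"gripper": 20,"delta_pos": [0.07,0,0.07],"dr": [0,0,0]},{"gripper": 20,"delta_pos": [0.05,0,0.05],"dr": [0,0,0]},{"gripper": 20,"delta_pos": [0,0,0],"dr": [0,0,0]},{"gripper": 20,"delta_pos": [0,0,0],"dr": [0,0,0]}]'

```text
t: 8.0
ee_pos: [540.7, -153.5, 53.8]
orientation: [1.597, 1.871, -0.657]
ft_force: [0.3, 0.1, -2.7]
width: 41.5
```

```bash
python3 -c "
from h import *
gf()"
```

```text
t 8.0 grasp in fixture [-32.6  -0.2  61.6] F fix [ 0.  -0.3 -2.7] w 41.46742827090726 [[-0.109, 0.987, 0.116], [0.698, 0.159, -0.698], [-0.708, 0.005, -0.706]]
```

Request:
apply_moves --increments '[{"gripper": 20,"delta_pos": [0.12,0,-0.12],"dr": [0,0,0]},{"gripper": 20,"delta_pos": [0.12,0,-0.12],"dr": [0,0,0]},{"gripper": 20,"delta_pos": [0.09,0,-0.09],"dr": [0,0,0]},{"gripper": 20,"delta_pos": [0,0,0],"dr": [0,0,0]},{"gripper": 20,"delta_pos": [0,0,0],"dr": [0,0,0]}]'

```text
t: 8.42
ee_pos: [539.9, -148.8, 53.9]
orientation: [1.597, 1.871, -0.657]
ft_force: [-0.0, 0.4, -2.1]
width: 41.4
```

Request:
apply_moves --increments '[{"gripper": 20,"delta_pos": [0.07,0,0.07],"dr": [0,0,0]},{"gripper": 20,"delta_pos": [0,0,0],"dr": [0,0,0]},{"gripper": 20,"delta_pos": [0,0,0],"dr": [0,0,0]},{"gripper": 20,"delta_pos": [0,0,0],"dr": [0,0,0]},{"gripper": 20,"delta_pos": [0,0,0],"dr": [0,0,0]}]'

```text
t: 8.83
ee_pos: [540.0, -149.0, 52.9]
orientation: [1.597, 1.871, -0.657]
ft_force: [1.5, -0.0, -2.7]
width: 41.8
```

```bash
python3 -c "
from h import *
gf()"
```

```text
t 8.8333 grasp in fixture [-28.   -0.3  60.7] F fix [-0.3 -1.5 -2.7] w 41.80107176250032 [[-0.109, 0.987, 0.116], [0.698, 0.159, -0.698], [-0.708, 0.005, -0.706]]
```

Another 1 mm down and 1.5 mm towards the stop, watching forces.

Request:
apply_moves --increments '[{"gripper": 20,"delta_pos": [0.06,0,0.06],"dr": [0,0,0]},{"gripper": 20,"delta_pos": [0,0,0],"dr": [0,0,0]},{"gripper": 20,"delta_pos": [0.07,0,-0.07],"dr": [0,0,0]},{"gripper": 20,"delta_pos": [0,0,0],"dr": [0,0,0]},{"gripper": 20,"delta_pos": [0,0,0],"dr": [0,0,0]}]'

```text
t: 9.25
ee_pos: [539.8, -147.9, 52.0]
orientation: [1.597, 1.871, -0.657]
ft_force: [-0.4, 0.5, -1.5]
width: 41.6
```

Request:
apply_moves --increments '[{"gripper": 20,"delta_pos": [0.04,0,0.04],"dr": [0,0,0]},{"gripper": 20,"delta_pos": [0,0,0],"dr": [0,0,0]},{"gripper": 20,"delta_pos": [0.07,0,-0.07],"dr": [0,0,0]},{"gripper": 20,"delta_pos": [0,0,0],"dr": [0,0,0]},{"gripper": 20,"delta_pos": [0,0,0],"dr": [0,0,0]}]'

```text
t: 9.67
ee_pos: [539.8, -147.3, 51.5]
orientation: [1.597, 1.871, -0.657]
ft_force: [-0.6, -1.7, -3.1]
width: 41.5
```

```bash
python3 -c "
from h import *
gf()
look('side');look('top')
cyl('top',55,110,-45,90)
gf()"
```

```text
t 9.6667 grasp in fixture [-26.2  -0.4  59.3] F fix [-1.6  0.9 -3.1] w 41.47439686378085 [[-0.109, 0.987, 0.116], [0.697, 0.159, -0.699], [-0.708, 0.005, -0.706]]
top x range [-45.  -44.2  17.3  85.1  85.6]
-45 91 [-0.3 62.8] ymed -0.2 ztop 85.6
-30 88 [ 0.4 61. ] ymed 0.5 ztop 83.1
-15 76 [ 0.7 60.8] ymed 0.3 ztop 83.0
0 70 [ 1.  61.3] ymed 1.3 ztop 83.3
15 68 [-0.1 60.2] ymed 0.5 ztop 82.3
30 70 [ 0.8 61.2] ymed 0.5 ztop 83.7
45 70 [-0.2 61.5] ymed 0.6 ztop 83.2
60 78 [-0.1 58.9] ymed 1.0 ztop 81.5
75 62 [-1.  52.9] ymed 0.3 ztop 73.1
t 9.7667 grasp in fixture [-26.2  -0.4  59.3] F fix [-2.3 -0.2 -2.8] w 41.38648781844068 [[-0.109, 0.987, 0.116], [0.697, 0.159, -0.699], [-0.708, 0.005, -0.706]]
```

Request:
apply_moves --increments '[{"gripper": 20,"delta_pos": [0.05,0,0.05],"dr": [0,0,0]},{"gripper": 20,"delta_pos": [0,0,0],"dr": [0,0,0]},{"gripper": 20,"delta_pos": [0.05,0,-0.05],"dr": [0,0,0]},{"gripper": 20,"delta_pos": [0,0,0],"dr": [0,0,0]},{"gripper": 20,"delta_pos": [0,0,0],"dr": [0,0,0]}]'

```text
t: 10.18
ee_pos: [540.0, -147.2, 51.1]
orientation: [1.596, 1.869, -0.657]
ft_force: [0.1, -5.4, 2.1]
width: 41.2
```

```bash
python3 -c "
from h import *
gf()"
```

```text
t 10.1833 grasp in fixture [-26.2  -0.6  58.9] F fix [-5.4  0.7  2.1] w 41.19398874020161 [[-0.108, 0.987, 0.117], [0.697, 0.159, -0.699], [-0.709, 0.006, -0.705]]
```

Seated: the stop pushes back with 5 N and the V blocks carry the weight. Releasing gently.

Request:
apply_moves --increments '[{"gripper": 48,"delta_pos": [0,0,0],"dr": [0,0,0]},{"gripper": 50,"delta_pos": [0,0,0],"dr": [0,0,0]},{"gripper": 54,"delta_pos": [0,0,0],"dr": [0,0,0]},{"gripper": 60,"delta_pos": [0,0,0],"dr": [0,0,0]},{"gripper": 70,"delta_pos": [0,0,0],"dr": [0,0,0]}]'

```text
t: 10.6
ee_pos: [539.2, -145.9, 50.7]
orientation: [1.597, 1.872, -0.657]
ft_force: [0.1, 0.9, -0.6]
width: 55.9
```

Request:
apply_moves --increments '[{"gripper": 80,"delta_pos": [-0.5,0,0],"dr": [0,0,0]},{"gripper": 80,"delta_pos": [-1.5,0,0],"dr": [0,0,0]},{"gripper": 80,"delta_pos": [-3,0,0],"dr": [0,0,0]},{"gripper": 80,"delta_pos": [-3.5,0,0],"dr": [0,0,0]},{"gripper": 80,"delta_pos": [-3.5,0,0],"dr": [0,0,0]}]'

```text
t: 11.02
ee_pos: [552.3, -230.6, 136.7]
orientation: [1.597, 1.873, -0.658]
ft_force: [0.8, -0.0, -0.6]
width: 70.2
```

Run:
```python
from h import *
gf()
for n in('side','top'):
    d=look(n)
    a=d['img'][140:260,290:410] if n=='side' else d['img'][170:290,300:420]
    a=cv2.resize(a,(400,400),interpolation=cv2.INTER_CUBIC)
    s=a if n=='side' else np.hstack([s,a])
cv2.imwrite('pics/rel.png',cv2.cvtColor(cv2.convertScaleAbs(s,alpha=1.5),cv2.COLOR_RGB2BGR))
cyl('top',55,110,-75,90);st()
```

```text
t 11.0167 grasp in fixture [-110.5    0.5  144.5] F fix [-0.2 -0.8 -0.6] w 70.15946556587188 [[-0.11, 0.987, 0.116], [0.698, 0.16, -0.698], [-0.707, 0.004, -0.707]]
top x range [-74.  -69.5   9.6  84.5  85.7]
-75 51 [-0.9 59.2] ymed -0.7 ztop 82.3
-60 69 [-0.4 59.9] ymed -0.1 ztop 82.8
-45 69 [-0.3 59.3] ymed -0.6 ztop 81.2
-30 70 [-0.6 59.6] ymed 0.1 ztop 82.7
-15 67 [-0.5 58.8] ymed 0.7 ztop 81.5
0 70 [-0.3 59. ] ymed -0.2 ztop 81.7
15 68 [ 0.8 59.1] ymed -0.2 ztop 83.2
30 68 [-0.7 59.8] ymed 0.1 ztop 82.6
45 68 [ 0.2 60.1] ymed 0.4 ztop 82.2
60 77 [ 0.1 57.5] ymed 0.9 ztop 81.6
75 62 [-0.6 52.9] ymed 0.2 ztop 73.3
t 11.1167 tcp [ 555.2 -234.7  139.6] q [-0.66  0.78  1.44  0.5   1.54 -1.01] F [ 0.4 -0.8  0.6] w 70.2
[[-0.102, 0.988, 0.119], [0.694, 0.157, -0.703], [-0.713, 0.011, -0.702]]
```

View pics/rel.png

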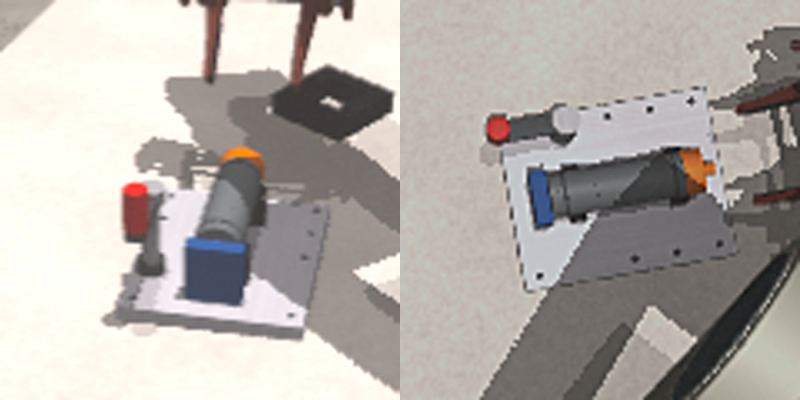

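The housing lies in both V blocks with its plain end against the stop at (540,197) and its cap at the open end (697,170), released; the knob is at (498,128). Depth gives its axis at height 60 ±1. Next, the clamp knob.

Run:
```python
from h import *
print(fw(107,-60,0), fw(45,0,0))
gf_=ctrl.get_obs();p0=gf_['ee_pos'];Rc=R.from_rotvec(gf_['orientation'])
A=np.array([560,-130,250.]);Rg=Rt(0)
plan(A,Rg,n=10)
B=np.array([579,-14.5,180.]);plan(B,Rg,A,Rg)
for n in('top','side'):
    d=dict(np.load(n+'.npz'));w=cloud(d);H,S,V=cv2.split(cv2.cvtColor(d['img'],cv2.COLOR_RGB2HSV))
    m=((H<6)|(H>174))&(S>130)&(w[...,2]>131)&(w[...,2]<140)&(abs(w[...,0]-579)<30)&(abs(w[...,1]+14)<30)
    v,u=np.nonzero(m);p=ray(d,np.c_[u,v],135)[:,:2];print(n,p.mean(0),p.min(0),p.max(0))
```

```text
[578.82191521 -13.95723864   0.        ] [529.38288697 -84.6663787    0.        ]
pos [-0.06, 0.22, -1.5] dr [0.0003, -0.0778, -0.0011]
pos [-0.18, 0.22, -1.49] dr [0.0003, -0.0778, -0.0011]
pos [-0.3, 0.22, -1.48] dr [0.0003, -0.0778, -0.0011]
pos [-0.41, 0.22, -1.45] dr [0.0003, -0.0778, -0.0011]
pos [-0.52, 0.22, -1.41] dr [0.0003, -0.0778, -0.0011]
pos [-0.63, 0.22, -1.37] dr [0.0003, -0.0778, -0.0011]
pos [-0.74, 0.22, -1.31] dr [0.0003, -0.0778, -0.0011]
pos [-0.84, 0.22, -1.25] dr [0.0003, -0.0778, -0.0011]
pos [-0.93, 0.22, -1.18] dr [0.0003, -0.0778, -0.0011]
pos [-1.02, 0.21, -1.11] dr [0.0003, -0.0778, -0.0011]
n 10 ang 44.56000966877648 L 152.20548817786405
pos [1.4, 0.74, -2.22] dr [0.0, 0.0, 0.0]
pos [1.4, 0.74, -2.22] dr [0.0, 0.0, 0.0]
pos [1.4, 0.74, -2.22] dr [0.0, 0.0, 0.0]
pos [1.4, 0.74, -2.22] dr [0.0, 0.0, 0.0]
pos [1.4, 0.74, -2.22] dr [0.0, 0.0, 0.0]
n 5 ang 0.0 L 136.3863996152109
top [579.30949663 -14.22894379] [570.90499307 -23.01693629] [588.47120078  -5.57200468]
side [577.9336419  -11.05999921] [568.6260567  -22.73705284] [587.56960059   4.09275154]
```

Request:
apply_moves --increments '[{"gripper": 70,"delta_pos": [-0.1,0.2,-1.5],"dr": [0,-0.078,-0.001]},{"gripper": 70,"delta_pos": [-0.2,0.2,-1.5],"dr": [0,-0.078,-0.001]},{"gripper": 70,"delta_pos": [-0.3,0.2,-1.5],"dr": [0,-0.078,-0.001]},{"gripper": 70,"delta_pos": [-0.4,0.2,-1.45],"dr": [0,-0.078,-0.001]},{"gripper": 70,"delta_pos": [-0.5,0.2,-1.4],"dr": [0,-0.078,-0.001]}]'

```text
t: 11.53
ee_pos: [553.5, -177.3, 191.3]
orientation: [1.346, 1.585, -0.9]
ft_force: [0.9, 0.3, -0.5]
width: 61.7
```

Request:
apply_moves --increments '[{"gripper": 70,"delta_pos": [-0.63,0.2,-1.37],"dr": [0,-0.078,-0.001]},{"gripper": 70,"delta_pos": [-0.74,0.2,-1.31],"dr": [0,-0.078,-0.001]},{"gripper": 70,"delta_pos": [-0.84,0.2,-1.25],"dr": [0,-0.078,-0.001]},{"gripper": 70,"delta_pos": [-0.93,0.2,-1.18],"dr": [0,-0.078,-0.001]},{"gripper": 70,"delta_pos": [-1.0,0.2,-1.1],"dr": [0,-0.078,-0.001]}]'

```text
t: 11.95
ee_pos: [555.2, -125.4, 246.8]
orientation: [1.086, 1.286, -1.09]
ft_force: [0.3, 0.5, 0.3]
width: 61.7
```

Run:
```python
from h import *
st()
Rg=Rt(0);plan(np.array([579,-14.5,175.]),Rg)
```

```text
t 11.95 tcp [ 555.2 -125.4  246.8] q [-0.24  0.32  1.74 -0.    1.08 -0.41] F [0.3 0.5 0.3] w 61.7
[[-0.004, 0.987, 0.163], [0.0, 0.163, -0.987], [-1.0, -0.004, -0.001]]
pos [1.43, 0.84, -2.11] dr [0.001, -0.0002, 0.0008]
pos [1.43, 0.83, -2.11] dr [0.001, -0.0002, 0.0008]
pos [1.44, 0.83, -2.11] dr [0.001, -0.0002, 0.0008]
pos [1.44, 0.83, -2.11] dr [0.001, -0.0002, 0.0008]
pos [1.44, 0.82, -2.11] dr [0.001, -0.0002, 0.0008]
n 5 ang 0.38157213098548987 L 134.2668238346076
```

Request:
apply_moves --increments '[{"gripper": 70,"delta_pos": [1.43,0.84,-2.11],"dr": [0.001,0,0.001]},{"gripper": 70,"delta_pos": [1.43,0.83,-2.11],"dr": [0.001,0,0.001]},{"gripper": 70,"delta_pos": [1.44,0.83,-2.11],"dr": [0.001,0,0.001]},{"gripper": 70,"delta_pos": [1.44,0.83,-2.11],"dr": [0.001,0,0.001]},{"gripper": 70,"delta_pos": [1.44,0.82,-2.11],"dr": [0.001,0,0.001]}]'

```text
t: 12.37
ee_pos: [578.7, -13.8, 173.8]
orientation: [1.094, 1.284, -1.089]
ft_force: [0.8, 0.0, 0.2]
width: 61.3
```

Run:
```python
from h import *
d=look('side');look('top');st()
s=cv2.resize(d['img'][120:240,270:390],(500,500),interpolation=cv2.INTER_CUBIC)
cv2.imwrite('pics/knob.png',cv2.cvtColor(cv2.convertScaleAbs(s,alpha=1.5),cv2.COLOR_RGB2BGR))
Rg=Rt(0);plan(np.array([579,-14.3,112.]),Rg,n=5)
```

```text
t 12.4667 tcp [577.5 -12.4 172.2] q [-0.04  0.43  1.78  0.01  0.94 -0.21] F [-0.6  0.3 -0.9] w 61.8
[[-0.005, 0.987, 0.161], [0.005, 0.161, -0.987], [-1.0, -0.004, -0.006]]
pos [1.2, 0.03, 0.05] dr [0.0006, -0.0012, 0.0008]
pos [1.2, 0.03, 0.05] dr [0.0006, -0.0012, 0.0008]
pos [1.2, 0.03, 0.05] dr [0.0006, -0.0012, 0.0008]
pos [1.2, 0.02, 0.05] dr [0.0006, -0.0012, 0.0008]
pos [1.2, 0.02, 0.04] dr [0.0006, -0.0012, 0.0008]
n 5 ang 0.45715523302511357 L 60.248279469189946
```

View pics/knob.png

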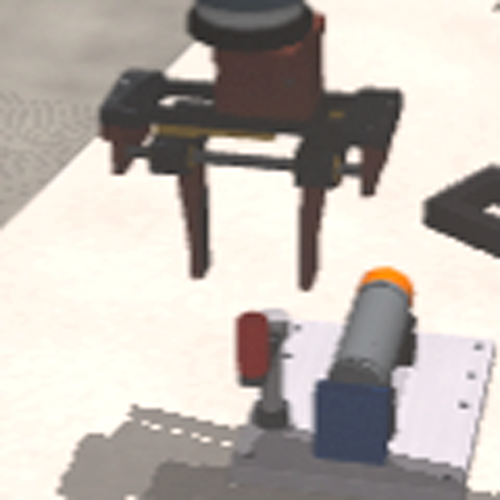

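The fingertips at (200,275) and (305,285) stand centred over the knob top at (253,315). Lowering and gripping.

Request:
apply_moves --increments '[{"gripper": 70,"delta_pos": [1.2,0.03,0.05],"dr": [0,-0.001,0]},{"gripper": 70,"delta_pos": [1.2,0.03,0.05],"dr": [0,-0.001,0]},{"gripper": 70,"delta_pos": [1.2,0.03,0.05],"dr": [0,-0.001,0]},{"gripper": 70,"delta_pos": [1.2,0.02,0.05],"dr": [0,-0.001,0]},{"gripper": 70,"delta_pos": [0.9,0.02,0.04],"dr": [0,-0.001,0]}]'

```text
t: 12.88
ee_pos: [580.6, -18.3, 116.4]
orientation: [1.092, 1.279, -1.093]
ft_force: [-0.0, 0.8, -0.5]
width: 61.4
```

Request:
apply_moves --increments '[{"gripper": 30,"delta_pos": [0,0,0],"dr": [0,0,0]},{"gripper": 30,"delta_pos": [0,0,0],"dr": [0,0,0]},{"gripper": 30,"delta_pos": [0,0,0],"dr": [0,0,0]},{"gripper": 10,"delta_pos": [0,0,0],"dr": [0,0,0]},{"gripper": 10,"delta_pos": [0,0,0],"dr": [0,0,0]}]'

```text
t: 13.3
ee_pos: [581.8, -17.5, 118.8]
orientation: [1.092, 1.278, -1.09]
ft_force: [-0.8, -0.5, -0.3]
width: 31.4
```

Request:
apply_moves --increments '[{"gripper": 10,"delta_pos": [0,0,0],"dr": [0,0,0]},{"gripper": 10,"delta_pos": [0,0,0],"dr": [0,0,0]},{"gripper": 10,"delta_pos": [0,0,0],"dr": [0,0,0]},{"gripper": 10,"delta_pos": [0,0,0],"dr": [0,0,0]},{"gripper": 10,"delta_pos": [0,0,0],"dr": [0,0,0]}]'

```text
t: 13.72
ee_pos: [581.6, -17.4, 118.6]
orientation: [1.092, 1.278, -1.091]
ft_force: [-1.3, 1.0, 4.9]
width: 21.4
```

Run:
```python
from h import *
gf()
o=ctrl.get_obs();Rc=R.from_rotvec(o['orientation'])
g=o['ee_pos']-F0;x,y=g@fx-45,g@fy+62;q0=np.arctan2(x,y);print('q',q0,np.hypot(x,y))
n=20;rot=-1.0/n  # yaw tool along partly
P=[fw(45+62*np.sin(q),-62+62*np.cos(q),o['ee_pos'][2]) for q in np.linspace(q0,0,n+1)]
P[0]=o['ee_pos']
for k in range(n):
    Rk=Rc*R.from_rotvec([rot*k,0,0])
    print(np.round(Rk.inv().apply(P[k+1]-P[k])/10,2).tolist())
```

```text
t 13.7167 grasp in fixture [103.2 -62.2 129.6] F fix [1.2 1.1 4.9] w 21.369680999235865 [[0.002, 0.987, 0.158], [-0.001, 0.158, -0.987], [-1.0, 0.002, 0.001]]
q 1.5741995244011162 58.1694154801685
[-0.0, -0.49, -0.37]
[-0.0, -0.49, 0.03]
[-0.0, -0.49, 0.05]
[-0.0, -0.48, 0.06]
[-0.0, -0.48, 0.07]
[-0.0, -0.48, 0.09]
[-0.0, -0.48, 0.1]
[-0.0, -0.47, 0.11]
[-0.0, -0.47, 0.13]
[-0.0, -0.47, 0.14]
[-0.0, -0.46, 0.16]
[-0.0, -0.46, 0.17]
[-0.0, -0.45, 0.18]
[-0.0, -0.45, 0.19]
[0.0, -0.44, 0.21]
[0.0, -0.44, 0.22]
[0.0, -0.43, 0.23]
[0.0, -0.42, 0.24]
[0.0, -0.42, 0.26]
[0.0, -0.41, 0.27]
```

Knob gripped (21.4 mm). I'll swing it around the pivot, turning the tool with the arm.

Request:
apply_moves --increments '[{"gripper": 10,"delta_pos": [0,-0.46,0.02],"dr": [-0.0785,0,0]},{"gripper": 10,"delta_pos": [0,-0.46,0.02],"dr": [-0.0785,0,0]},{"gripper": 10,"delta_pos": [0,-0.46,0.02],"dr": [-0.0785,0,0]},{"gripper": 10,"delta_pos": [0,-0.46,0.02],"dr": [-0.0785,0,0]},{"gripper": 10,"delta_pos": [0,-0.46,0.02],"dr": [-0.0785,0,0]}]'

```text
t: 14.13
ee_pos: [560.5, -25.6, 118.6]
orientation: [0.792, 1.419, -0.791]
ft_force: [1.4, -0.0, 2.5]
width: 21.7
```

```bash
cat >> h.py <<'E'
def sw(n):
    gf();o=ctrl.get_obs();Rc=R.from_rotvec(o['orientation'])
    g=o['ee_pos']-F0;x,y=g@fx-45,g@fy+62;q0=np.arctan2(x,y);r=np.hypot(x,y);print('q',q0,r)
    rot=-q0/n
    P=[fw(45+60*np.sin(q),-62+60*np.cos(q),o['ee_pos'][2]) for q in np.linspace(q0,0,n+1)]
    P[0]=o['ee_pos'];print('rot',rot)
    for k in range(n):
        print(np.round((Rc*R.from_rotvec([rot*k,0,0])).inv().apply(P[k+1]-P[k])/10,2).tolist())
E
python3 -c "
from h import *
sw(15)"
```

```text
t 14.1333 grasp in fixture [ 98.5 -40.  129.6] F fix [-0.3 -1.4  2.5] w 21.663407769001875 [[0.003, 0.85, 0.527], [-0.001, 0.527, -0.85], [-1.0, 0.002, 0.002]]
q 1.1811168657175295 57.77705872007072
rot -0.07874112438116863
[-0.0, -0.47, -0.21]
[-0.0, -0.47, 0.02]
[-0.0, -0.47, 0.02]
[-0.0, -0.47, 0.02]
[-0.0, -0.47, 0.02]
[-0.0, -0.47, 0.02]
[-0.0, -0.47, 0.02]
[-0.0, -0.47, 0.02]
[-0.0, -0.47, 0.02]
[0.0, -0.47, 0.02]
[0.0, -0.47, 0.02]
[0.0, -0.47, 0.02]
[0.0, -0.47, 0.02]
[0.0, -0.47, 0.02]
[0.0, -0.47, 0.02]
```

Forces are tiny, so I'll continue with the same rows.

Request:
apply_moves --increments '[{"gripper": 10,"delta_pos": [0,-0.46,0.02],"dr": [-0.0785,0,0]},{"gripper": 10,"delta_pos": [0,-0.46,0.02],"dr": [-0.0785,0,0]},{"gripper": 10,"delta_pos": [0,-0.46,0.02],"dr": [-0.0785,0,0]},{"gripper": 10,"delta_pos": [0,-0.46,0.02],"dr": [-0.0785,0,0]},{"gripper": 10,"delta_pos": [0,-0.46,0.02],"dr": [-0.0785,0,0]}]'

```text
t: 14.55
ee_pos: [544.2, -41.3, 118.6]
orientation: [0.488, 1.511, -0.488]
ft_force: [1.7, 0.4, 1.5]
width: 21.3
```

Request:
apply_moves --increments '[{"gripper": 10,"delta_pos": [0,-0.46,0.02],"dr": [-0.0785,0,0]},{"gripper": 10,"delta_pos": [0,-0.46,0.02],"dr": [-0.0785,0,0]},{"gripper": 10,"delta_pos": [0,-0.46,0.02],"dr": [-0.0785,0,0]},{"gripper": 10,"delta_pos": [0,-0.46,0.02],"dr": [-0.0785,0,0]},{"gripper": 10,"delta_pos": [0,-0.46,0.02],"dr": [-0.0785,0,0]}]'

```text
t: 14.97
ee_pos: [535.2, -62.0, 118.6]
orientation: [0.181, 1.559, -0.181]
ft_force: [4.6, 1.5, -0.1]
width: 21.7
```

```bash
python3 -c "
from h import *
sw(5)"
```

```text
t 14.9667 grasp in fixture [ 66.5  -9.3 129.6] F fix [ 0.7 -4.8 -0.1] w 21.692777727634045 [[0.004, 0.229, 0.973], [-0.001, 0.973, -0.229], [-1.0, 0.0, 0.004]]
q 0.3868516077536168 56.86256762822641
rot -0.07737032155072336
[-0.0, -0.46, -0.29]
[0.0, -0.46, 0.02]
[0.0, -0.46, 0.02]
[0.0, -0.46, 0.02]
[0.0, -0.46, 0.02]
```

Request:
apply_moves --increments '[{"gripper": 10,"delta_pos": [0,-0.46,-0.03],"dr": [-0.0785,0,0]},{"gripper": 10,"delta_pos": [0,-0.46,-0.03],"dr": [-0.0785,0,0]},{"gripper": 10,"delta_pos": [0,-0.46,-0.02],"dr": [-0.0785,0,0]},{"gripper": 10,"delta_pos": [0,-0.46,0],"dr": [-0.0785,0,0]},{"gripper": 10,"delta_pos": [0,-0.2,0],"dr": [-0.06,0,0]}]'

```text
t: 15.38
ee_pos: [534.6, -82.4, 118.7]
orientation: [-0.113, 1.559, 0.11]
ft_force: [10.1, -0.9, -6.7]
width: 21.5
```

```bash
python3 -c "
from h import *
sw(5)"
```

```text
t 15.3833 grasp in fixture [ 46.4  -5.4 129.7] F fix [-2.5 -9.8 -6.7] w 21.502687810077507 [[0.009, -0.142, 0.99], [-0.001, 0.99, 0.142], [-1.0, -0.002, 0.008]]
q 0.024512254224903857 56.56005621460672
rot -0.004902450844980771
[-0.0, -0.03, -0.34]
[0.0, -0.03, -0.0]
[0.0, -0.03, -0.0]
[0.0, -0.03, -0.0]
[0.0, -0.03, -0.0]
```

Request:
apply_moves --increments '[{"gripper": 10,"delta_pos": [0,-0.1,-0.1],"dr": [0,0,0]},{"gripper": 10,"delta_pos": [0,-0.1,-0.1],"dr": [0,0,0]},{"gripper": 10,"delta_pos": [0,-0.05,0],"dr": [0,0,0]},{"gripper": 10,"delta_pos": [0,0,0],"dr": [0,0,0]},{"gripper": 10,"delta_pos": [0,0,0],"dr": [0,0,0]}]'

```text
t: 15.8
ee_pos: [534.5, -83.7, 118.8]
orientation: [-0.109, 1.556, 0.108]
ft_force: [16.4, 9.1, -9.4]
width: 21.3
```

```bash
python3 -c "
from h import *
sw(1)"
```

```text
t 15.8 grasp in fixture [ 45.2  -5.1 129.8] F fix [  6.4 -17.6  -9.4] w 21.2543552128885 [[0.012, -0.138, 0.99], [0.001, 0.99, 0.138], [-1.0, -0.001, 0.012]]
q 0.003006133077287692 56.79516982112228
rot -0.003006133077287692
[-0.0, -0.02, -0.32]
```

Request:
apply_moves --increments '[{"gripper": 10,"delta_pos": [0,-0.05,0.15],"dr": [0,0,0]},{"gripper": 10,"delta_pos": [0,0,0.1],"dr": [0,0,0]},{"gripper": 10,"delta_pos": [0,0,0],"dr": [0,0,0]},{"gripper": 27,"delta_pos": [0,0,0],"dr": [0,0,0]},{"gripper": 27,"delta_pos": [0,0,0],"dr": [0,0,0]}]'

```text
t: 16.22
ee_pos: [531.9, -84.7, 118.0]
orientation: [-0.11, 1.567, 0.109]
ft_force: [-0.5, 0.4, -0.4]
width: 23.4
```

Request:
apply_moves --increments '[{"gripper": 40,"delta_pos": [0,0,0],"dr": [0,0,0]},{"gripper": 55,"delta_pos": [0,0,0],"dr": [0,0,0]},{"gripper": 55,"delta_pos": [0,0,0],"dr": [0,0,0]},{"gripper": 55,"delta_pos": [0,0,0],"dr": [0,0,0]},{"gripper": 55,"delta_pos": [0,0,0],"dr": [0,0,0]}]'

```text
t: 16.63
ee_pos: [531.7, -85.0, 118.1]
orientation: [-0.11, 1.567, 0.109]
ft_force: [0.3, -1.2, 0.1]
width: 48.0
```

Request:
apply_moves --increments '[{"gripper": 55,"delta_pos": [-1,0,0],"dr": [0,0,0]},{"gripper": 55,"delta_pos": [-2,0,0],"dr": [0,0,0]},{"gripper": 55,"delta_pos": [-3,0,0],"dr": [0,0,0]},{"gripper": 55,"delta_pos": [-3,0,0],"dr": [0,0,0]},{"gripper": 55,"delta_pos": [-3,0,0],"dr": [0,0,0]}]'

```text
t: 17.05
ee_pos: [531.4, -84.8, 240.0]
orientation: [-0.11, 1.567, 0.109]
ft_force: [1.3, -0.8, -0.3]
width: 48.0
```

Request:
apply_moves --increments '[{"gripper": 55,"delta_pos": [-2,0,-3.5],"dr": [0,0,0]},{"gripper": 55,"delta_pos": [-2,0,-3.5],"dr": [0,0,0]},{"gripper": 55,"delta_pos": [-2,0,-3.5],"dr": [0,0,0]},{"gripper": 55,"delta_pos": [0,0,-3.5],"dr": [0,0,0]},{"gripper": 55,"delta_pos": [0,0,0],"dr": [0,0,0]}]'

```text
t: 17.47
ee_pos: [388.1, -104.1, 299.2]
orientation: [-0.11, 1.568, 0.108]
ft_force: [0.5, 0.2, -0.3]
width: 48.1
```

Run:
```python
from h import *
for n in('side','top'):
    d=look(n)
    a=d['img'][150:270,270:390] if n=='side' else d['img'][170:290,300:420]
    a=cv2.resize(a,(400,400),interpolation=cv2.INTER_CUBIC)
    s=a if n=='side' else np.hstack([s,a])
    w=cloud(d);H,S,V=cv2.split(cv2.cvtColor(d['img'],cv2.COLOR_RGB2HSV))
    m=((H<6)|(H>174))&(S>130)&(w[...,2]>129)&(w[...,2]<142)&(abs(w[...,0]-535)<60)&(abs(w[...,1]+80)<60)
    v,u=np.nonzero(m)
    if len(u):
        p=ray(d,np.c_[u,v],135).mean(0)-F0;print(n,len(u),p@fx,p@fy,'q',np.arctan2(p@fx-45,p@fy+62))
cv2.imwrite('pics/end.png',cv2.cvtColor(cv2.convertScaleAbs(s,alpha=1.5),cv2.COLOR_RGB2BGR))
st();cyl('top',55,84,-75,90)
```

```text
side 28 48.88320228046166 1.9308342704697559 q 0.0606661443947347
top 41 44.68501431099841 0.10429708334379306 q -0.00507183887331108
t 17.5667 tcp [ 392.5 -104.4  299.2] q [-0.29 -0.    2.01 -0.    1.13 -2.  ] F [ 0.   0.5 -1.2] w 48.5
[[0.003, -0.138, 0.99], [-0.001, 0.99, 0.138], [-1.0, -0.002, 0.003]]
top x range [-74.3 -70.    3.1  84.9  85.7]
-75 48 [-1.1 59.2] ymed -0.6 ztop 81.6
-60 69 [ 0.8 59.6] ymed 0.2 ztop 81.1
-45 64 [-0.  59.3] ymed -0.5 ztop 82.1
-30 67 [-0.1 59.8] ymed -0.2 ztop 81.3
-15 65 [-0.3 59.4] ymed 0.5 ztop 82.3
0 67 [-0.1 59.6] ymed 0.3 ztop 81.7
15 65 [ 0.8 60.5] ymed -0.5 ztop 82.2
30 28 [-1.4 60.5] ymed 1.0 ztop 79.5
45 45 [-0.5 60.3] ymed 0.1 ztop 81.8
60 75 [ 0.2 58.6] ymed 0.1 ztop 81.6
75 62 [ 1.5 52.8] ymed 0.2 ztop 73.4
```

View pics/end.png

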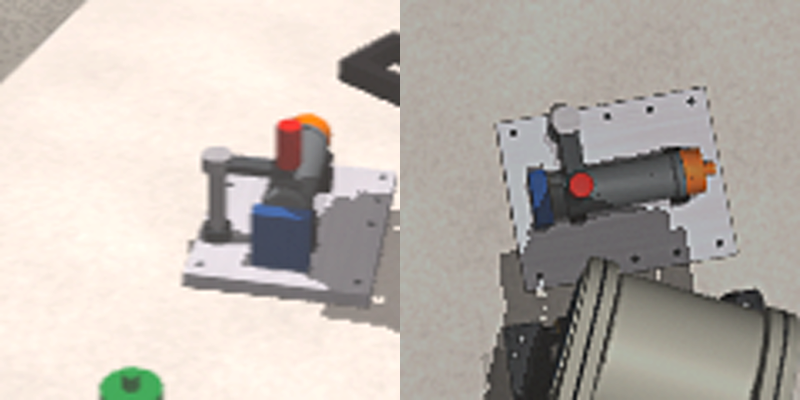

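The clamp arm lies square over the seated housing, with the knob at (581,184) and the post at (565,118). The housing's cap is still at the open end (697,170), and the gripper is well clear. Handing in.

```bash
python3 -c "
from h import *
st();print(ctrl.close_job())"
```

```text
t 17.5667 tcp [ 392.5 -104.4  299.2] q [-0.29 -0.    2.01 -0.    1.13 -2.  ] F [ 0.   0.5 -1.2] w 48.5
[[0.003, -0.138, 0.99], [-0.001, 0.99, 0.138], [-1.0, -0.002, 0.003]]
the job is handed in; nothing more can be done
None
```

The orange-capped housing is lying in both V blocks, with its plain end against the blue stop and its cap at the open end. I let go of it, then swung the clamp arm fully across until it reached its stop. The job was handed in at 17.6 s, with the gripper well clear.

**Seating:** when I let go, the stop was pushing back with about 5 N and the V blocks were carrying the weight. The last depth check put the housing's axis within about 1–2 mm of the nest line along its length.

**Clamp:** the arm's own position gave an angle of 0.003 rad with the knob still gripped, and the top camera gave −0.005 rad after release. The side camera read 0.06 rad. It had read the knob about 3 mm off in that direction before the swing too, which explains most of the difference.

**Forces:** the highest wrist force reported was about 21 N, while pushing the clamp against its stop.

**Other things on the bench:** I didn't touch the green housing, and it was standing in the last picture. I didn't re-measure it or the other items at the end.

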